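# Secure the caustics cupboard with a spring hook

## Robot

A 6-joint arm with a two-finger parallel gripper is mounted at the origin on a cart in front of the work surface, level with it; the furniture and walls round the work are solid. World frame = base frame: x ahead of the robot, y to its left, z up, the work surface at z = 0. Lengths are in m, angles in rad, forces in N, time in s.
With the tool pointing down it reaches from about 0.375 to 0.9 m from the base axis. Payload 3.1 kg.
Tool frame: the origin (TCP) lies at the very end of the fingers, on their centre line; the grasp point (between the pads) lies 19 mm behind it; z points along the fingers, y is the direction in which the jaws open and shut (so a half turn about z gives the same grasp; the last joint's range is limited). The gripper opens to 87 mm and grips with 3 to 60 N. Pads are 19 mm wide; open, the fingers measure 117 mm over their backs; the gripper's body (75 mm by 190 mm) begins 51 mm behind the grasp point.
Start: joints at [-1.407, 0.527, 1.433, -0, 1.181, -0.178], TCP at [0.21, -0.589, 0.223] pointing down, gripper open.
Joint ranges: [-3.08, 3.08], [-0.75, 2.2], [0.22, 2.44], [-1.43, 4.57], [0, 2.65], [-2.85, 2.85]. Speed limits (rad/s): [2.79, 2.79, 3.14, 3.14, 3.14, 3.14].

## Interface

Orientations are given as a unit quaternion [x, y, z, w].
In Python, from rig import robot gives the robot as it stands. The module is installed in compiled form; this text tells all that it offers.
- The arm moves only by the tool send_rows, never from a script. Its argument "deltas" is a list of rows, each an object of numbers: "tx", "ty", "tz": the shift along the tool's x, y, z in cm; "rx", "ry", "rz": the turn, a rotation vector about the tool's x, y, z in rad. A call has 1 to 5 rows; each row is the pose to reach, as a shift and turn from the pose commanded when the call began, along the tool's axes at that moment; what a row does not reach only later rows make up. A row lasts 1/12 s, in which the tool goes at most 41.7 mm and 7.16 degrees, less where a joint would pass 70% of its speed; a pose out of reach is approached as far as the arm can. A call with a gripper value outside its range is refused whole. "claw" is the finger opening in cm, from 0 to 8.7, set as the call begins (left out, the last holds). The fingers move at their own pace and stop on an object; "squeeze" is the grip in N (left out, the last holds). Time passes only in rows, so rows that repeat a pose let the fingers close. It gives the time, the measured TCP pose, the force and the opening at its end, in the units of the state.
- robot.get_obs(): the state, without advancing time (a new reading comes with each control period).
- robot.camera(name): name is "side" or "top" or "wrist"; returns a dict with "color" (420x560x3 uint8, red, green, blue), "z_map" (420x560 float32, m along the optical axis (not along the pixel's ray), 0 where there is no reading), "intrinsics" (3x3 intrinsics, pixels), "distortion" ([k1, k2, p1, p2, k3] as OpenCV has them; the pictures are not rectified), "R" (3x3) and "t" (3): a world point X has camera coordinates R X + t; the wrist camera has in their place "tool_from_camera" (4x4, takes a point from camera to tool coordinates, whose origin is the TCP and whose axes are the flange's). Camera axes: x right, y down, z forward; pixel columns grow to the right and rows downward; lengths in m; the calibration is good to about 2 mm. A picture is of the moment at which its call begins: read the wrist's pose just before it.
- robot.hand_in(): hands the job in, once; it reports no verdict.
Trained networks look in the newest picture that a camera, given by its name, has taken for a name from the list of things; names that differ only in an ending like _2 or _b are one class to them, and where a whole thing is asked for, a point or a joint stands for the part that bears it (a point fixed in the world has none). Each returns a list of dicts, best first, with "p" (0 to 1); they miss things now and then, are a little off and sometimes report something else, mostly with a low value. They report only what shows in the picture. A call takes as long as a camera call.
- robot.outline_of(label, camera): "pixels" (420x560 bool, what is visible of it) and "xy" ([column, row] in pixels, amid what is visible of it).
- robot.tip_of(label, camera): "xy" ([column, row] in pixels: a listed point, or the origin of a listed thing).
The state is a dict: "time": time; "q": joint angles; "joint_velocities": joint speeds; "joint_torque": joint torques, N m; "position": TCP position; "tool_rot": TCP orientation; "ft_force": force on the tool from outside, world axes, zero at the start; "moment": the same for the moment, N m; "grip_width": finger opening in m.
Only numpy, scipy, OpenCV 4.12 (cv2) and the standard library are available. Lean on these libraries where they do the work, as an engineer would, in place of code of your own. Each camera call takes 0.05 s, during which the arm holds its last target.

## Task

Secure the grey cupboard: shut its door and fold the hasp strap flat over the staple. Then take the big spring hook off the peg on the cupboard's side and snap it onto the staple, pushing its sprung gate against the staple's bar until the bar is inside the loop and the gate has closed behind it, and leave it hanging there. Do not shift the tape roll, the green soap bar or the small beaker.

Things in the scene. Friction and masses are not known exactly. Their poses are not given: they have to be found in the camera images.
- cupboard: Small grey steel cupboard, fixed, 150 mm deep (x), 270 wide (y), 240 high. Origin: centre of its underside; +x from front to back, +y to its left side as the robot sees it. Frame's front face at x = -75 mm. A 16 mm plywood board on top overhangs the front to x = -120 mm at z = 240 mm: at the door and staple come in from the front with the tool tilted 30 to 40 deg.
- door (a joint): Door angle, rad: 0 = shut (a stop), growing as it swings towards the robot. Panel at cupboard z 24 to 216 mm; vertical hinge at cupboard x = -79, y = -100 mm, free edge 159 mm left of it; shut, its outer face is at x = -83 mm. No handle or latch; light friction (0.05 N m) keeps it where it is left.
- door_mid (a point): Point on the door's outer face, 65 mm from its hinge, at cupboard z = 130 mm: a clear place to push the door shut. Its -x axis points out of the door.
- strap (a joint): Angle of the hasp strap relative to the door, rad: 0 = folded flat to the left over the staple (a stop), growing as it swings towards the robot. Steel, 3 mm thick, 30 high, 100 long, mid-height at cupboard z = 130 mm; its vertical hinge, with the door shut, is at cupboard x = -87.5, y = 30 mm. The staple passes its slot, 25 to 75 mm from that hinge. Light friction (0.012 N m) holds it.
- strap_end (a point): Free end of the hasp strap, half-way up, 100 mm from the strap's hinge. y axis: along the strap, away from its hinge. The last 25 mm are solid plate; with the strap folded they lie left of the staple, at cupboard y = 105 to 130 mm, outer face at x = -89 mm: press there to fold it flat.
- staple (a point): Middle of the staple's outer bar, at cupboard (-111, 80, 130) mm; axes as the cupboard's. The staple is a level U of 6 mm round steel fixed left of the door: the bar runs along y, its two legs, 26 mm apart between centres (20 clear), run 36 mm back to the frame. The folded strap's outer face lies 22 mm behind the bar's centre.
- side_hook: Peg on the cupboard's left side where the spring hook hangs: a 6 mm rod along the cupboard's +y, 70 mm long, its tip turned up 9 mm. Origin: where it meets the cupboard's side; y axis along the peg away from the cupboard. The spring hook hangs about 55 mm out; to free it, lift it about 20 mm and draw it off along the peg by 30 mm or more.
- snap_hook: Steel spring hook (big carabiner), 113 mm high, 61 wide, 9 thick, 0.13 to 0.2 kg. Origin: centre of the loop; z to the nose end (up as it hangs), +x to the gate side (away from the robot), y normal to the loop. Round 9 mm bar; centre lines at x = +-25 mm and z = +-52 mm. The flat-sided spine (x = -25, z = -32 to 32 mm, 11 wide) is the place to pinch, along y.
- gate_press (a point): Point on the spring hook at (25, 0, 13) mm, on the gate's axis near its free end: the staple's bar should meet the gate here (within 5 mm up or down). Push on until the bar is 13 mm inside the gate's line, then lower the hook 20 to 28 mm: the bar slips past the gate's end into the top crook and the gate springs shut.
- gate (a joint): Angle of the spring hook's gate, rad: 0 = shut, growing to 0.7 as it is pushed into the loop. 7 mm round, from its pivot at (25, 0, -29) mm up to z = 25 mm, where the nose begins. A spring shuts it; 3 to 5 N at its free end open it.
- tape_roll: Roll of beige tape lying flat, 94 mm across, 26 mm high, hole in the middle; a bystander. Origin: centre of its underside.
- green_soap: Pale green soap bar lying flat, 51 x 72 x 27 mm; a bystander. Origin: centre of its underside.
- beaker: Small clear plastic beaker, 55 mm across, 70 mm high, standing in front of the cutter; a bystander. Origin: centre of its underside.

How it is judged:
By the outcome, as a careful person would: the job done as asked, in the order asked, and still so for the second after the job is handed in, with the robot touching nothing.
It also fails if it takes over 54 s, if anything falls off the work surface, if the arm or the gripper's body presses on something with over 40 N, if the wrist force passes 120 N, or if a joint passes its speed limit or range.

## Working session

There is one attempt and no reset: what is moved stays moved. The work goes in short steps, Python scripts to look and compute and a tool call to move; the robot and the scene stay as the last step left them, time stands still between calls to the robot, and variables do not carry over. Pictures are saved under pics/ and viewed, and the job is handed in when it is done.

Besides the shell and the picture viewer there is one more tool, called after "Call:" as name(argument=value, ...), one argument or row to a line, values as JSON. send_rows: Moves the arm, as the interface text tells. Its arguments: {"type":"object","properties":{"deltas":{"type":"array","items":{"type":"object","properties":{"tx":{"type":"number"},"ty":{"type":"number"},"tz":{"type":"number"},"rx":{"type":"number"},"ry":{"type":"number"},"rz":{"type":"number"}}}},"claw":{"type":"number"},"squeeze":{"type":"number"}},"required":["deltas"]}

```bash
mkdir -p pics
cat > h.py <<'E'
import numpy as np,cv2
from scipy.spatial.transform import Rotation as Rn
from rig import robot
def snap(name,fn=None):
    o=robot.get_obs(); c=robot.camera(name)
    if fn: cv2.imwrite('pics/'+fn,c['color'][:,:,::-1])
    if name=='wrist':
        T=np.eye(4);T[:3,:3]=Rn.from_quat(o['tool_rot']).as_matrix();T[:3,3]=o['position']
        M=T@np.array(c['tool_from_camera'])
    else:
        M=np.eye(4);R=np.array(c['R']);M[:3,:3]=R.T;M[:3,3]=-R.T@np.array(c['t'])
    c['M']=M; return c
def ray(c,xy):
    p=cv2.undistortPoints(np.array([[xy]],float),np.array(c['intrinsics']),np.array(c['distortion']))[0,0]
    return np.array([p[0],p[1],1.])
def deproj(c,xy,z=None,w=2):
    u,v=int(round(xy[0])),int(round(xy[1]))
    if z is None:
        a=c['z_map'][max(0,v-w):v+w+1,max(0,u-w):u+w+1];a=a[a>0]
        if len(a)==0:return None
        z=np.median(a)
    return (c['M']@np.append(ray(c,xy)*z,1))[:3]
def proj(c,X):
    W=np.linalg.inv(c['M']);p=W[:3,:3]@np.asarray(X)+W[:3,3]
    r,_=cv2.projectPoints(p.reshape(1,1,3),np.zeros(3),np.zeros(3),np.array(c['intrinsics']),np.array(c['distortion']))
    return r[0,0]
def cloud(c):
    H,Wd=c['z_map'].shape
    u,v=np.meshgrid(np.arange(Wd),np.arange(H))
    p=cv2.undistortPoints(np.stack([u.ravel(),v.ravel()],1).astype(float).reshape(-1,1,2),np.array(c['intrinsics']),np.array(c['distortion']))[:,0]
    z=c['z_map'].ravel()[:,None]
    P=np.hstack([p*z,z,np.ones_like(z)])@c['M'].T
    P=P[:,:3].reshape(H,Wd,3).copy();P[c['z_map']<=0]=np.nan
    return P
E
cat > a.py <<'E'
from h import *
np.set_printoptions(precision=4,suppress=True)
o=robot.get_obs();print(o['time'],o['position'],o['tool_rot'],o['ft_force'])
for cam in ['side','top']:
    c=snap(cam,cam+'0.png')
    print(cam,c['M'])
    for n in ['cupboard','door_mid','strap_end','staple','side_hook','snap_hook','gate_press','tape_roll','green_soap','beaker']:
        for r in robot.tip_of(n,cam)[:2]:
            print(n,round(r['p'],2),np.round(r['xy'],1),deproj(c,r['xy']))
E
python3 a.py
```

```text
0.0 [ 0.21   -0.5879  0.2216] [ 0.9853  0.1705 -0.     -0.0011] [ 0.354  -0.0528 -0.3061]
side [[-0.9996 -0.0283  0.0096  0.4944]
 [-0.0246  0.5984 -0.8008  0.5331]
 [ 0.017  -0.8007 -0.5989  0.6958]
 [ 0.      0.      0.      1.    ]]
cupboard 0.86 [245.4 207.1] [ 0.5995 -0.289   0.0859]
door_mid 0.79 [276.9 171.6] [ 0.5209 -0.3804  0.1409]
strap_end 0.78 [300.9 201.1] [ 0.4568 -0.2651  0.1271]
strap_end 0.46 [322.5 255.4] [ 0.3964 -0.2051  0.0007]
staple 0.88 [258.4 194.4] [ 0.5649 -0.2903  0.1264]
side_hook 0.45 [221.5 177.4] [ 0.6492 -0.2574  0.1954]
snap_hook 0.81 [212.7 206.3] [ 0.6846 -0.2859  0.0877]
gate_press 0.8 [200.4 195.5] [ 0.6985 -0.231   0.1595]
tape_roll 0.78 [323.8 255.6] [ 0.3931 -0.2041  0.0011]
green_soap 0.98 [320.7 216.8] [ 0.3961 -0.3327  0.0272]
beaker 0.77 [206.4 320.7] [0.652  0.025  0.0227]
top [[ 0.0014 -0.9887  0.1501  0.327 ]
 [-1.     -0.0027 -0.0087 -0.2276]
 [ 0.009  -0.1501 -0.9886  1.4204]
 [ 0.      0.      0.      1.    ]]
door_mid 0.95 [338.2 206.1] [ 0.5066 -0.3787  0.257 ]
strap_end 0.5 [292.2 228.2] [ 0.4769 -0.2693  0.0033]
staple 0.97 [295.8 193.4] [ 0.5849 -0.2806  0.0049]
snap_hook 0.64 [272.  151.1] [ 0.6677 -0.2091  0.1921]
gate_press 0.52 [282.2 147. ] [ 0.734  -0.2383  0.0016]
gate_press 0.26 [337.4 207. ] [ 0.5044 -0.3767  0.2561]
tape_roll 0.62 [271.2 256.7] [ 0.3899 -0.2054  0.001 ]
green_soap 0.72 [323.4 253.6] [ 0.3982 -0.3619  0.0268]
green_soap 0.21 [294.5 190.7] [ 0.5932 -0.2766  0.0061]
beaker 0.83 [203.1 169.8] [0.6592 0.0086 0.0041]
beaker 0.26 [274.1 154.2] [ 0.6867 -0.2138  0.09  ]
```

Run:
```python
import cv2
for n in ['side','top']:
    i=cv2.imread(f'pics/{n}0.png'); 
    x0,y0=(130,110) if n=='side' else (180,100)
    cv2.imwrite(f'pics/{n}0c.png',cv2.resize(i[y0:y0+200,x0:x0+265],None,fx=3,fy=3,interpolation=cv2.INTER_CUBIC))
```

```text
(no output)
```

View pics/side0.png

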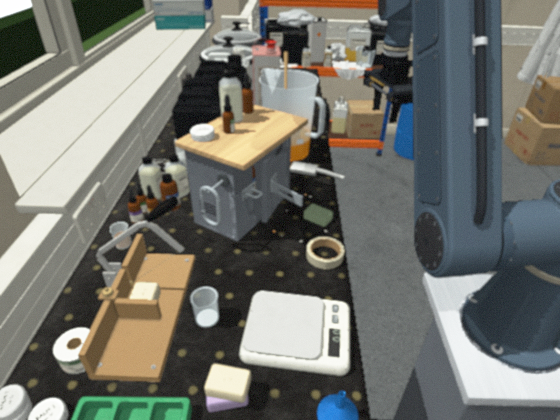

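View pics/top0.png

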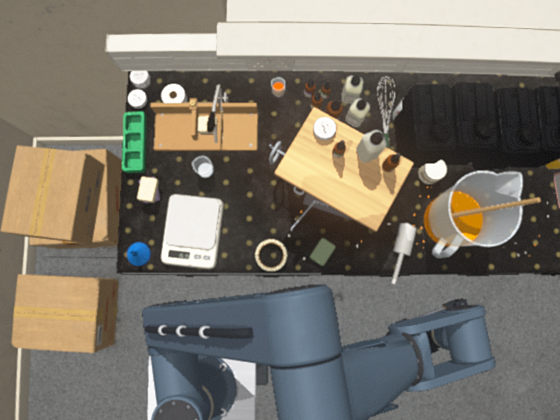

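```bash
ls pics
```

```text
side0.png
side0c.png
top0.png
top0c.png
```

View pics/side0c.png

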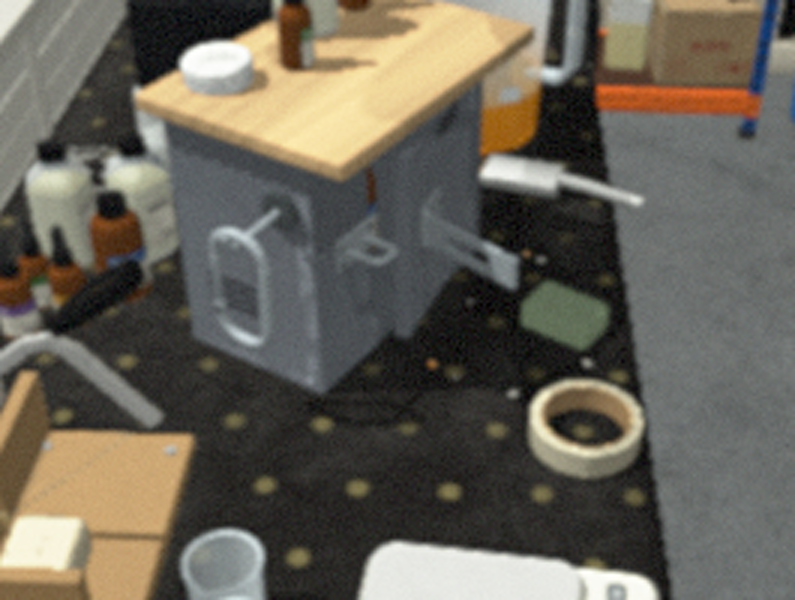

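View pics/top0c.png

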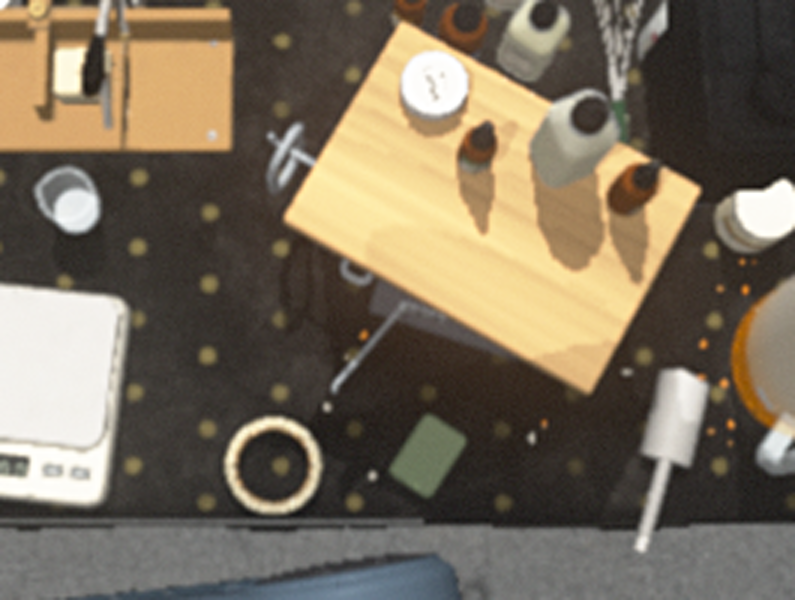

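```bash
cat > fit.py <<'E'
from h import *
np.set_printoptions(precision=4,suppress=True)
c=snap('top');P=cloud(c)
# wood: z ~0.256, yellowish
col=c['color'].astype(int)
m=(abs(P[...,2]-0.256)<0.012)&(col[...,0]-col[...,2]>40)&(P[...,0]>0.45)&(P[...,0]<0.85)&(P[...,1]<-0.1)&(P[...,1]>-0.6)
print(m.sum(),np.median(P[...,2][m]))
# use pixel rays intersected w/ z plane .256
n,lab,st,_=cv2.connectedComponentsWithStats(m.astype(np.uint8));k=1+np.argmax(st[1:,4])
mm=(lab==k).astype(np.uint8)
vv,uu=np.nonzero(mm)
def onplane(c,xy,z):
    d=c['M'][:3,:3]@ray(c,xy);o=c['M'][:3,3];return o+d*(z-o[2])/d[2]
cs,_=cv2.findContours(mm,cv2.RETR_EXTERNAL,cv2.CHAIN_APPROX_NONE)
ct=max(cs,key=len)[:,0]
W=np.array([onplane(c,p.astype(float),0.256)[:2] for p in ct])
r=cv2.minAreaRect((W*1000).astype(np.float32));print(r);print(cv2.boxPoints(r)/1000)
s=snap('side');Q=cloud(s)
o=robot.outline_of('snap_hook','side')
# left side wall points: search yaw
yaw=np.deg2rad(-30)
ex=np.array([np.cos(yaw),np.sin(yaw)]);ey=np.array([-ex[1],ex[0]])
sel=(Q[...,2]>0.03)&(Q[...,2]<0.22)&(Q[...,0]>0.5)&(Q[...,0]<0.8)&(Q[...,1]<-0.15)&(Q[...,1]>-0.45)
pts=Q[sel]; 
N=np.array([0,0,0.])
dx=cv2.Sobel(np.nan_to_num(Q),-1,1,0,ksize=3);
rng=np.random.default_rng(0);rem=pts.copy()
for it in range(3):
    best=None
    for _ in range(600):
        a,b=rem[rng.integers(len(rem),size=2)][:,:2]
        d=b-a;L=np.linalg.norm(d)
        if L<0.04: continue
        nn=np.array([-d[1],d[0]])/L
        inl=abs((rem[:,:2]-a)@nn)<0.003
        if best is None or inl.sum()>best.sum():best=inl
    q=rem[best][:,:2];mu=q.mean(0);u,sv,vt=np.linalg.svd(q-mu);
    print('vplane n',best.sum(),'mu',mu,'dir',vt[0],np.degrees(np.arctan2(vt[0][1],vt[0][0])),'zr',rem[best][:,2].min(),rem[best][:,2].max())
    rem=rem[~best]
E
python3 fit.py
```

```text
7820 0.256575108185396
((605.94775390625, -396.0530700683594), (300.7808532714844, 210.3163299560547), 60.06019973754883)
[[ 0.4398 -0.4739]
 [ 0.622  -0.5789]
 [ 0.7721 -0.3182]
 [ 0.5899 -0.2132]]
vplane n 2246 mu [ 0.6843 -0.2877] dir [-0.8655  0.5008] 149.94375280121415 zr 0.03004131112570374 0.2199941172895135
vplane n 1088 mu [ 0.5283 -0.359 ] dir [0.3349 0.9423] 70.43523137587484 zr 0.030095564481863124 0.21932783294013614
vplane n 1034 mu [ 0.6077 -0.2764] dir [0.5214 0.8533] 58.57116989829985 zr 0.030007864848838994 0.21941033503324314
```

```bash
cat >> h.py <<'E'
yaw=np.deg2rad(-30)
C=np.eye(4);C[:3,:3]=Rn.from_euler('z',yaw).as_matrix();C[:3,3]=[.6186,-.4056,0]
Ci=np.linalg.inv(C)
def w2c(X): return (Ci@np.append(X,1))[:3]
def c2w(X): return (C@np.append(X,1))[:3]
def rot(t,flip=1):
    "tool orientation world: tilt t deg, tool y=-ey*flip"
    t=np.deg2rad(t);x=np.array([np.cos(t),0,np.sin(t)]);z=np.array([np.sin(t),0,-np.cos(t)])
    x=x*flip;y=np.cross(z,x)
    return C[:3,:3]@np.stack([x,y,z],1)
def go(p,t,flip=1):
    "p in cup mm -> delta"
    o=robot.get_obs();R=Rn.from_quat(o['tool_rot']).as_matrix()
    d=R.T@(c2w(np.array(p)/1000.)-o['position'])*100
    r=Rn.from_matrix(R.T@rot(t,flip)).as_rotvec()
    print('t',round(o['time'],2),'now cup mm',np.round(w2c(o['position'])*1000,1),'F cup',np.round(C[:3,:3].T@o['ft_force'],1),'q',np.round(o['q'],2),'grip',round(o['grip_width']*1000,1))
    print('dt cm',np.round(d,2),'rv',np.round(r,3),'rows',np.ceil(np.linalg.norm(d)/4.17),np.ceil(np.degrees(np.linalg.norm(r))/7.16))
def now():
    o=robot.get_obs();R=Rn.from_quat(o['tool_rot']).as_matrix();Rc=C[:3,:3].T@R
    print('t',round(o['time'],2),'cup mm',np.round(w2c(o['position'])*1000,1),'z',np.round(Rc[:,2],3),'y',np.round(Rc[:,1],3),'F cup',np.round(C[:3,:3].T@o['ft_force'],1),'M',np.round(C[:3,:3].T@o['moment'],2),'q',np.round(o['q'],2),'grip',round(o['grip_width']*1000,1))
def onpl(c,xy,axis,val):
    "intersect ray with cup-plane axis=val(mm); return cup mm"
    M=Ci@c['M'];d=M[:3,:3]@ray(c,xy);o=M[:3,3];return (o+d*(val/1000-o[axis])/d[axis])*1000
E
cat > b.py <<'E'
from h import *
np.set_printoptions(precision=1,suppress=True)
go([-200,-35,130],42);go([-200,-35,130],42,-1)
c=snap('wrist','w0.png');print(np.array(c['tool_from_camera']).round(3))
s=snap('side')
r=robot.outline_of('snap_hook','side')[0];print(r['p'],r['xy'],onpl(s,r['xy'],1,190))
v,u=np.nonzero(r['pixels']);print('px box',u.min(),u.max(),v.min(),v.max(),[onpl(s,[a,b],1,190) for a,b in [(u.min(),v.mean()),(u.max(),v.mean()),(u.mean(),v.min()),(u.mean(),v.max())]])
P=cloud(s)[r['pixels']];P=P[~np.isnan(P[:,0])];Q=np.array([w2c(p)*1000 for p in P]);
h=Q[Q[:,1]>165];print(len(Q),len(h),np.percentile(h,[2,25,50,75,98],axis=0))
for n in ['staple','gate_press','snap_hook','side_hook']:
    for x in robot.tip_of(n,'side')[:1]:
        print(n,x['xy'],'y190',onpl(s,x['xy'],1,190),'y80',onpl(s,x['xy'],1,80),'y135',onpl(s,x['xy'],1,135))
t=snap('top')
print('staple exp px side',proj(s,c2w(np.array([-.111,.08,.13]))),'top',proj(t,c2w(np.array([-.111,.08,.13]))))
for n in ['staple','gate_press','snap_hook']:
    for x in robot.tip_of(n,'top')[:1]: print('top',n,x['xy'],onpl(t,x['xy'],2,130))
r=robot.outline_of('snap_hook','top')[0]
P=cloud(t)[r['pixels']];P=P[~np.isnan(P[:,0])];Q=np.array([w2c(p)*1000 for p in P]);h=Q[(Q[:,1]>150)&(Q[:,2]>60)];print('top',r['p'],r['xy'],len(h),h[np.argsort(h[:,2])][::max(1,len(h)//25)])
E
python3 b.py
```

```text
t 1.25 now cup mm [-262.3 -362.7  222.5] F cup [-0.   0.5  0.2] q [-1.4  0.5  1.4  0.   1.2 -0.2] grip 87.1
dt cm [ 29.  -16.5   9.3] rv [-0.3  0.7  0.8] rows 9.0 9.0
t 1.25 now cup mm [-262.3 -362.7  222.5] F cup [-0.   0.5  0.2] q [-1.4  0.5  1.4  0.   1.2 -0.2] grip 87.1
dt cm [ 29.  -16.5   9.3] rv [-0.8 -0.4 -2.2] rows 9.0 19.0
[[ 0.  -1.  -0.3  0.1]
 [ 1.   0.  -0.  -0. ]
 [ 0.  -0.3  1.  -0.2]
 [ 0.   0.   0.   1. ]]
0.81 [217.0, 204.9] [-66.7 190.  150.2]
px box 200 221 186 225 [array([-10.9, 190. , 124. ]), array([-78.6, 190. , 151. ]), array([-53.6, 190. , 198.6]), array([-39.3, 190. ,  77.5])]
370 346 [[-75.  187.9  87.6]
 [-70.1 191.3 110.8]
 [-54.4 193.1 141. ]
 [-24.8 194.4 175.9]
 [-17.8 196.6 194.7]]
staple [261.8, 194.3] y190 [-194.5  190.   228.2] y80 [-119.4   80.   136.4] y135 [-157.   135.   182.3]
gate_press [206.0, 317.5] y190 [  29.   190.  -332.6] y80 [ 147.8   80.  -534.3] y135 [  88.4  135.  -433.5]
snap_hook [209.9, 207.9] y190 [-43. 190. 132.] y80 [61.7 80.  21.4] y135 [  9.4 135.   76.7]
side_hook [224.1, 178.9] y190 [-95.1 190.  232.1] y80 [ -0.5  80.  
[... 349 characters left out ...]
.6]
 [  82.3  152.3  252.9]
 [ -75.1  152.5  253.1]
 [-102.2  151.7  253.5]
 [ -19.2  151.9  253.9]
 [ -40.8  151.5  254. ]
 [  49.9  152.2  254.1]
 [ -60.   152.3  254.4]
 [ -62.4  151.   254.8]
 [  21.6  151.2  255. ]
 [  63.1  150.7  255.1]
 [ -90.9  152.3  255.1]
 [-104.9  150.1  255.4]
 [ -89.7  150.   255.5]
 [  40.9  150.2  255.6]
 [-114.4  150.5  255.8]
 [  27.2  151.5  256.3]
 [ -99.3  150.4  256.6]
 [ -47.5  150.7  257. ]
 [ -93.7  150.7  257.6]
 [ -16.6  150.5  257.7]
 [ -22.6  150.1  257.9]
 [   4.9  150.9  258.1]
 [  46.   150.3  258.5]
 [  -1.3  150.4  258.7]
 [  51.9  150.7  259.2]
 [ -57.6  150.8  259.6]
 [ -26.8  150.7  259.8]
 [  63.8  151.5  260.1]
 [  73.5  151.   260.3]]
```

View pics/w0.png

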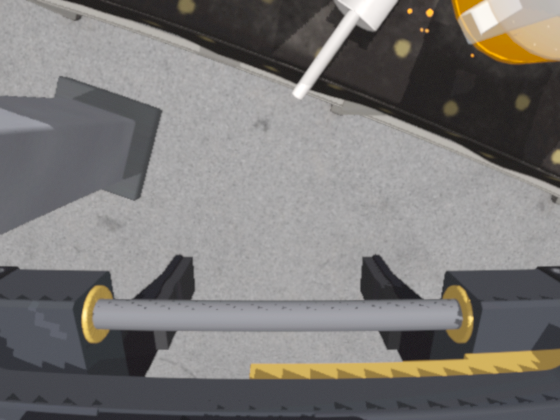

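Run:
```python
from h import *
go([-230,-50,150],45,-1)
```

```text
t 1.85 now cup mm [-262.3 -362.7  222.5] F cup [-0.6 -0.8 -0.5] q [-1.41  0.53  1.43 -0.    1.18 -0.18] grip 87.4
dt cm [ 25.92 -17.79   7.25] rv [-0.884 -0.409 -2.133] rows 8.0 19.0
```

Call:
send_rows(
  claw=0,
  deltas=[
    {"tx":2.5,"ty":-1.8,"tz":0.7,"rx":-0.045,"ry":-0.021,"rz":-0.11},
    {"tx":5,"ty":-3.6,"tz":1.4,"rx":-0.09,"ry":-0.042,"rz":-0.22},
    {"tx":7.5,"ty":-5.3,"tz":2.1,"rx":-0.136,"ry":-0.063,"rz":-0.33},
    {"tx":10,"ty":-7,"tz":2.8,"rx":-0.18,"ry":-0.084,"rz":-0.44},
    {"tx":12.5,"ty":-8.8,"tz":3.5,"rx":-0.23,"ry":-0.105,"rz":-0.55},
  ],
)

```text
time: 2.27
position: [0.2993, -0.4631, 0.1879]
tool_rot: [0.893, 0.432, -0.032, 0.122]
ft_force: [0.6, -0.5, -0.7]
grip_width: 0.0616
```

Run:
```python
from h import *
go([-230,-50,150],45,-1)
```

```text
t 2.27 now cup mm [-247.8 -209.4  187.9] F cup [ 0.8 -0.1 -0.7] q [-1.17  0.4   1.83 -0.08  0.66 -0.44] grip 61.6
dt cm [16.43 -1.02  0.95] rv [-0.651 -0.299 -1.578] rows 4.0 14.0
```

Call:
send_rows(
  deltas=[
    {"tx":2.5,"ty":-0.1,"tz":0.1,"rx":-0.047,"ry":-0.021,"rz":-0.113},
    {"tx":5,"ty":-0.2,"tz":0.2,"rx":-0.093,"ry":-0.043,"rz":-0.226},
    {"tx":7.5,"ty":-0.4,"tz":0.4,"rx":-0.14,"ry":-0.064,"rz":-0.339},
    {"tx":10,"ty":-0.6,"tz":0.6,"rx":-0.186,"ry":-0.085,"rz":-0.452},
    {"tx":12.0,"ty":-0.8,"tz":0.8,"rx":-0.233,"ry":-0.107,"rz":-0.564},
  ],
)

```text
time: 2.68
position: [0.3691, -0.3678, 0.1594]
tool_rot: [0.715, 0.657, -0.061, 0.232]
ft_force: [-0.4, -1.0, -0.1]
grip_width: 0.0278
```

Run:
```python
from h import *
go([-230,-50,150],45,-1)
```

```text
t 2.68 now cup mm [-235.   -92.1  159.4] F cup [ 0.2 -1.1 -0.1] q [-0.97  0.41  2.11 -0.37  0.15 -0.53] grip 27.8
dt cm [ 3.79  2.12 -0.02] rv [-0.417 -0.193 -1.014] rows 2.0 9.0
```

```bash
cat > kin.py <<'E'
import numpy as np
from scipy.spatial.transform import Rotation as Rn
from scipy.optimize import least_squares
D=[([-1.407,.527,1.433,0,1.181,-.178],None,None)]
def fk(q,p):
    sx,off,h,a,b,off2,d,e,f=p
    R=Rn.from_euler('z',q[0]);X=R.apply([sx,off,h])
    R=R*Rn.from_euler('y',q[1]);X=X+R.apply([0,0,a])
    R=R*Rn.from_euler('y',q[2]);X=X+R.apply([e,off2,0])+R.apply([0,0,b])
    R=R*Rn.from_euler('z',q[3]);R=R*Rn.from_euler('y',q[4])
    X=X+R.apply([f,0,d]) 
    R=R*Rn.from_euler('z',q[5])
    return X,R
E
python3 - <<'E'
from h import *
from kin import *
o=robot.get_obs()
X,R=fk(o['q'],[0]*9)
T=Rn.from_quat(o['tool_rot'])
print((R.inv()*T).as_rotvec(), o['q'],o['position'])
E
```

```text
[-2.46629547e-16 -1.23314773e-16  1.57079633e+00] [-0.96526501  0.4087545   2.10617208 -0.36856729  0.15446275 -0.53028292] [ 0.36905656 -0.36783197  0.15938895]
```

Run:
```python
from h import *
from kin import *
o=robot.get_obs()
D=[([-1.407,.527,1.433,0,1.181,-.178],[.21,-.589,.223],1),([-1.17,.4,1.83,-.08,.66,-.44],[.2993,-.4631,.1879],.2),(o['q'],o['position'],1)]
def full(v): off,h,a,b,d=v; return [0,off,h,a,b,0,d,0,0]
def res(v): return np.concatenate([(fk(q,full(v))[0]-np.array(x))*w for q,x,w in D])
s=least_squares(res,[.11,.2,.4,.4,.2]);print(s.x,s.fun)
def full2(v): sx,off,h,a,b,d=v; return [sx,off,h,a,b,0,d,0,0]
s=least_squares(lambda v:np.concatenate([(fk(q,full2(v))[0]-np.array(x))*w for q,x,w in D]),[0,.11,.2,.4,.4,.2]);print(s.x,s.fun)
```

```text
[ 0.10655745 -0.14235468  0.71308949  0.27695082  0.1458216 ] [-4.58915922e-03 -3.60725952e-04  7.16266336e-05  4.41343892e-05
  2.20838603e-03  3.18212297e-03  4.13254893e-03  1.77148587e-03
 -7.08053603e-04]
[-0.15318725  0.10892551 -0.22468193  0.92740066  0.32633339  0.22999935] [-2.19765006e-03 -3.08231644e-04  6.17183396e-05 -1.03134250e-03
  3.84612259e-03  3.86673937e-03  2.21327872e-03  5.06935598e-04
 -8.35066137e-04]
```

```bash
cat >> kin.py <<'E'
import json,os
def log(o):
    L=json.load(open('log.json')) if os.path.exists('log.json') else []
    L.append([list(map(float,o['q'])),list(map(float,o['position']))]);json.dump(L,open('log.json','w'))
def fit(verbose=False):
    D=[([-1.407,.527,1.433,0,1.181,-.178],[.21,-.589,.223],1),([-1.17,.4,1.83,-.08,.66,-.44],[.2993,-.4631,.1879],.3)]
    D+=[(q,x,1) for q,x in json.load(open('log.json'))]
    pr=np.array([0,.11,.17,.5,.4,0,.23,0,0]);sg=np.array([.02,.05,.05,.1,.1,.0001,.05,.02,.01])
    f=lambda v:np.concatenate([(fk(q,v)[0]-np.array(x))/.0015*w for q,x,w in D]+[(v-pr)/sg])
    s=least_squares(f,pr)
    if verbose: print(np.round(s.x,3),np.round(s.fun[:-9]*1.5,1))
    return s.x
def ik(p,R,par,seed):
    lo=np.array([-3.08,-.75,.22,-1.43,0,-2.85]);hi=np.array([3.08,2.2,2.44,4.57,2.65,2.85])
    O=Rn.from_rotvec([0,0,np.pi/2])
    def f(q):
        X,Q=fk(q,par);return np.concatenate([(X-p)*5,((Q*O).inv()*Rn.from_matrix(R)).as_rotvec()])
    s=least_squares(f,np.clip(seed,lo+1e-3,hi-1e-3),bounds=(lo,hi));return s.x,np.abs(s.fun).max()
E
cat > d.py <<'E'
from h import *
from kin import *
np.set_printoptions(precision=2,suppress=True)
par=fit(True)
for nm,p in [('pre',[-230,-50,150]),('predoor',[-160,-50,150]),('door',[-90,-50,140]),('strap',[-98,117,130]),('stap',[-140,80,150]),('hook',[-72,190,140])]:
  for t in (30,40,50):
    for fl in (1,-1):
      for s4 in (0,np.pi):
        b=None
        for s6 in (-1.5,1.5):
            q,e=ik(c2w(np.array(p)/1000.),rot(t,fl),par,[-.6,.4,2,s4,.5,s6])
            if b is None or e<b[1]:b=(q,e)
        if b[1]<.01: print(nm,t,fl,'s4',round(s4),b[0],round(b[1],4))
E
python3 - <<'E'
from h import *
from kin import *
log(robot.get_obs())
E
python3 d.py
```

```text
[ 0.01  0.11  0.12  0.63  0.35 -0.    0.24  0.07  0.  ] [-1.4  0.1  0.3  0.5  1.   2.1  1.2  0.2 -0.9]
pre 30 1 s4 0 [-1.04  0.42  2.18  1.28  0.26 -0.16] 0.0
pre 30 1 s4 3 [-1.04  0.42  2.18  1.28  0.26 -0.16] 0.0
pre 40 1 s4 0 [-1.09  0.46  2.31  2.16  0.43 -1.09] 0.0
pre 40 1 s4 3 [-1.09  0.46  2.31  2.16  0.43 -1.09] 0.0
pre 40 -1 s4 3 [-1.09  0.46  2.31  2.16  0.43  2.05] 0.0
pre 50 1 s4 0 [-1.14  0.54  2.44  2.43  0.74 -1.43] 0.0059
pre 50 1 s4 3 [-1.14  0.54  2.44  2.43  0.74 -1.43] 0.0059
pre 50 -1 s4 3 [-1.14  0.54  2.44  2.43  0.74  1.71] 0.0059
predoor 30 1 s4 0 [-0.96  0.48  2.    0.88  0.28  0.32] 0.0
predoor 30 1 s4 3 [-0.96  0.48  2.    0.88  0.28  0.32] 0.0
predoor 30 -1 s4 0 [-0.96  0.48  2.    0.88  0.28 -2.82] 0.0
predoor 40 1 s4 0 [-1.    0.5   2.13  1.97  0.33 -0.79] 0.0
predoor 40 1 s4 3 [-1.    0.5   2.13  1.97  0.33 -0.79] 0.0
predoor 40 -1 s4 3 [-1.    0.5   2.13  1.97  0.33  2.35] 0.0
predoor 50 1 s4 0 [-1.03  0.56  2.25  2.41  0.6  -1.28] 0.0
predoor 50 1 s4 3 [-1.03  0.56  2.25  2.41  0.6  -1.28] 0.0
predoor 50 -1 s4 3 [-1.03  0.56  2.25  2.41  0.6   1.86]
[... 1320 characters left out ...]
 -1.12] 0.0
stap 40 -1 s4 3 [-0.69  0.51  2.1   2.55  0.19  2.02] 0.0
stap 50 1 s4 0 [-0.7   0.56  2.22  2.87  0.52 -1.44] 0.0
stap 50 1 s4 3 [-0.7   0.56  2.22  2.87  0.52 -1.44] 0.0
stap 50 -1 s4 3 [-0.7   0.56  2.22  2.87  0.52  1.7 ] 0.0
hook 30 1 s4 0 [-0.45  0.59  1.75 -0.13  0.29  1.75] 0.0
hook 30 1 s4 3 [-0.45  0.59  1.75 -0.13  0.29  1.75] 0.0
hook 30 -1 s4 0 [-0.45  0.59  1.75 -0.13  0.29 -1.39] 0.0
hook 40 1 s4 3 [-0.44  0.6   1.88  4.24  0.06 -2.6 ] 0.0
hook 40 -1 s4 3 [-0.44  0.6   1.88  4.24  0.06  0.54] 0.0
hook 50 1 s4 0 [-0.44  0.63  1.99  3.32  0.35 -1.69] 0.0
hook 50 1 s4 3 [-0.44  0.63  1.99  3.32  0.35 -1.69] 0.0
hook 50 -1 s4 3 [-0.44  0.63  1.99  3.32  0.35  1.45] 0.0
```

```bash
cat > e.py <<'E'
from h import *
from kin import *
np.set_printoptions(precision=3,suppress=True)
par=fit()
o=robot.get_obs();q0=np.array(o['q']);O=Rn.from_rotvec([0,0,np.pi/2])
qt,e=ik(c2w(np.array([-235,-70,165])/1000.),rot(50,-1),par,[-1.1,.5,2.3,2.4,.7,1.7]);print(qt,e)
import sys
# path: q5 raised early
n=10
prev=q0;T=Rn.from_quat(o['tool_rot'])
P0,R0=fk(q0,par);R0=R0*O
for k in range(1,n+1):
    s=k/n;q=q0+(qt-q0)*s;q[4]=q0[4]+(qt[4]-q0[4])*min(1,s*1.5)
    P,R=fk(q,par);R=R*O
    d=R0.inv().apply(P-P0)*100;r=(R0.inv()*R).as_rotvec()
    print(k,'d',d.round(1),'r',r.round(2),'deg',np.degrees(np.linalg.norm(r)).round(1),'cup',w2c(P)*1000,q)
    P0,R0=P,R
E
python3 e.py
```

```text
[-1.199  0.499  2.418  2.313  0.708  1.787] 3.8286537829002043e-10
1 d [ 3.  -2.7  0.2] r [0.09 0.1  0.51] deg 30.5 cup [-266.791  -78.66   137.739] [-0.989  0.418  2.137 -0.1    0.237 -0.299]
2 d [ 2.2 -3.   0.2] r [0.11 0.09 0.51] deg 30.4 cup [-292.549  -55.702  122.746] [-1.012  0.427  2.168  0.168  0.32  -0.067]
3 d [ 1.6 -3.   0.2] r [0.12 0.08 0.51] deg 30.3 cup [-307.927  -26.536  115.284] [-1.035  0.436  2.2    0.436  0.403  0.165]
4 d [ 1.2 -2.8  0.1] r [0.13 0.06 0.51] deg 30.2 cup [-311.064    3.45   116.057] [-1.059  0.445  2.231  0.704  0.486  0.397]
5 d [ 1.  -2.6 -0.1] r [0.15 0.05 0.5 ] deg 30.0 cup [-302.031   28.4    124.671] [-1.082  0.454  2.262  0.972  0.569  0.628]
6 d [ 1.1 -2.6 -0.3] r [0.16 0.04 0.49] deg 29.7 cup [-282.95    42.879  139.756] [-1.106  0.463  2.293  1.24   0.652  0.86 ]
7 d [ 1.6 -2.3 -0.5] r [0.16 0.04 0.48] deg 29.2 cup [-259.118   37.619  155.114] [-1.129  0.472  2.324  1.509  0.708  1.092]
8 d [ 2.6 -2.  -0.6] r [0.15 0.07 0.48] deg 28.9 cup [-241.305    9.483  161.641] [-1.152  0.481  2.355  1.777  0.708  1.323]
9 d [ 2.5 -2.8 -0.8] r [0.16 0.04 0.48] deg 28.8 cup [-232.493  -27.488  165.075] [-1.176  0.49   2.386  2.045  0.708  1.555]
10 d [ 2.1 -3.6 -0.9] r [0.17 0.01 0.47] deg 28.7 cup [-235.  -70.  165.] [-1.199  0.499  2.418  2.313  0.708  1.787]
```

```bash
sed -i 's/\[-235,-70,165\]/[-200,-110,225]/' e.py; sed -i "s/P,R=fk(q,par);R=R\*O/P,R=fk(q,par);R=R*O;P=P+np.array([0,0,.05*np.sin(np.pi*s)])/" e.py; python3 e.py
```

```text
[-1.227  0.367  2.184  1.822  0.537  2.352] 3.835032291732432e-11
1 d [ 0.4 -1.2 -1.5] r [0.05 0.05 0.53] deg 30.5 cup [-251.439  -90.173  167.108] [-0.991  0.405  2.114 -0.149  0.212 -0.242]
2 d [ 0.4 -0.9 -1.4] r [0.06 0.05 0.53] deg 30.4 cup [-264.579  -83.249  175.998] [-1.018  0.4    2.122  0.07   0.269  0.046]
3 d [ 0.5 -0.9 -1.2] r [0.07 0.04 0.52] deg 30.3 cup [-271.963  -72.255  184.948] [-1.044  0.396  2.129  0.289  0.327  0.334]
4 d [ 0.7 -1.  -1. ] r [0.08 0.04 0.52] deg 30.2 cup [-272.718  -59.456  193.829] [-1.07   0.392  2.137  0.508  0.384  0.623]
5 d [ 0.8 -1.3 -0.6] r [0.1  0.02 0.51] deg 30.0 cup [-266.715  -47.42   202.637] [-1.096  0.388  2.145  0.727  0.441  0.911]
6 d [ 0.7 -1.5 -0.3] r [0.11 0.01 0.51] deg 29.8 cup [-254.626  -38.761  211.499] [-1.122  0.384  2.153  0.946  0.499  1.199]
7 d [ 1.  -1.6  0. ] r [ 0.11 -0.    0.5 ] deg 29.5 cup [-237.83   -40.359  219.504] [-1.148  0.38   2.16   1.165  0.537  1.487]
8 d [ 1.7 -1.7  0.2] r [0.12 0.01 0.5 ] deg 29.4 cup [-221.271  -57.663  223.539] [-1.175  0.376  2.168  1.384  0.537  1.775]
9 d [ 1.5 -2.2  0.3] r [ 0.12 -0.03  0.5 ] deg 29.3 cup [-208.212  -81.171  225.165] [-1.201  0.372  2.176  1.603  0.537  2.064]
10 d [ 0.9 -2.8  0.3] r [ 0.11 -0.06  0.5 ] deg 29.3 cup [-200. -110.  225.] [-1.227  0.367  2.184  1.822  0.537  2.352]
```

Call:
send_rows(
  deltas=[
    {"tx":0.4,"ty":-1.2,"tz":-1.5,"rx":0.05,"ry":0.05,"rz":0.53},
    {"tx":0.4,"ty":-1.2,"tz":-1.5,"rx":0.05,"ry":0.05,"rz":0.53},
    {"tx":0.4,"ty":-1.2,"tz":-1.5,"rx":0.05,"ry":0.05,"rz":0.53},
    {"tx":0.4,"ty":-1.2,"tz":-1.5,"rx":0.05,"ry":0.05,"rz":0.53},
    {"tx":0.4,"ty":-1.2,"tz":-1.5,"rx":0.05,"ry":0.05,"rz":0.53},
  ],
)

```text
time: 3.1
position: [0.3542, -0.3601, 0.1685]
tool_rot: [0.871, 0.446, 0.003, 0.206]
ft_force: [0.5, -0.4, -0.1]
grip_width: 0.0019
```

Call:
send_rows(
  deltas=[
    {"tx":0.4,"ty":-0.9,"tz":-1.4,"rx":0.06,"ry":0.05,"rz":0.53},
    {"tx":0.4,"ty":-0.9,"tz":-1.4,"rx":0.06,"ry":0.05,"rz":0.53},
    {"tx":0.4,"ty":-0.9,"tz":-1.4,"rx":0.06,"ry":0.05,"rz":0.53},
    {"tx":0.4,"ty":-0.9,"tz":-1.4,"rx":0.06,"ry":0.05,"rz":0.53},
    {"tx":0.4,"ty":-0.9,"tz":-1.4,"rx":0.06,"ry":0.05,"rz":0.53},
  ],
)

```text
time: 3.52
position: [0.3465, -0.3474, 0.1771]
tool_rot: [0.963, 0.208, 0.065, 0.161]
ft_force: [0.6, 0.2, 0.0]
grip_width: 0.0005
```

```bash
python3 - <<'E'
from h import *
from kin import *
log(robot.get_obs());now()
E
sed -i 's/^n=10/n=int(sys.argv[1])/; s/.05\*np.sin(np.pi\*s)/0.03*np.sin(np.pi*s)/' e.py; python3 e.py 8
```

```text
t 3.52 cup mm [-264.7  -85.6  177.1] z [ 0.307 -0.148 -0.94 ] y [ 0.76  -0.557  0.336] F cup [0.4 0.5 0. ] M [0.08 0.16 0.02] q [-1.03  0.33  2.07  0.05  0.39  0.08] grip 0.5
[-1.247  0.367  2.196  1.821  0.551  2.333] 1.7224166537488372e-11
1 d [ 1.  -0.8 -0.8] r [0.06 0.07 0.51] deg 29.8 cup [-268.513  -72.098  184.469] [-1.054  0.337  2.083  0.269  0.424  0.36 ]
2 d [ 1.  -0.9 -0.8] r [0.08 0.05 0.51] deg 29.8 cup [-266.024  -58.787  192.727] [-1.082  0.341  2.099  0.491  0.453  0.642]
3 d [ 1.  -1.1 -0.6] r [0.09 0.04 0.51] deg 29.7 cup [-258.399  -48.543  202.161] [-1.109  0.345  2.116  0.713  0.483  0.924]
4 d [ 0.9 -1.3 -0.3] r [0.1  0.02 0.51] deg 29.7 cup [-246.602  -43.269  211.495] [-1.137  0.35   2.132  0.934  0.512  1.206]
5 d [ 0.9 -1.4 -0.1] r [ 0.1  -0.    0.51] deg 29.6 cup [-232.075  -44.564  219.825] [-1.164  0.354  2.148  1.156  0.541  1.488]
6 d [ 1.4 -1.5  0.2] r [ 0.11 -0.01  0.5 ] deg 29.5 cup [-217.441  -58.151  224.98 ] [-1.192  0.359  2.164  1.378  0.551  1.77 ]
7 d [ 1.5 -2.   0.3] r [ 0.11 -0.02  0.5 ] deg 29.4 cup [-206.233  -81.095  226.323] [-1.219  0.363  2.18   1.6    0.551  2.052]
8 d [ 1.1 -2.7  0.3] r [ 0.1  -0.05  0.5 ] deg 29.4 cup [-200. -110.  225.] [-1.247  0.367  2.196  1.821  0.551  2.333]
```

Call:
send_rows(
  deltas=[
    {"tx":1,"ty":-0.8,"tz":-0.8,"rx":0.06,"ry":0.07,"rz":0.51},
    {"tx":1,"ty":-0.8,"tz":-0.8,"rx":0.06,"ry":0.07,"rz":0.51},
    {"tx":1,"ty":-0.8,"tz":-0.8,"rx":0.06,"ry":0.07,"rz":0.51},
    {"tx":1,"ty":-0.8,"tz":-0.8,"rx":0.06,"ry":0.07,"rz":0.51},
    {"tx":1,"ty":-0.8,"tz":-0.8,"rx":0.06,"ry":0.07,"rz":0.51},
  ],
)

```text
time: 3.93
position: [0.3505, -0.3337, 0.1821]
tool_rot: [0.986, -0.034, 0.13, 0.103]
ft_force: [-0.3, -0.0, -0.1]
grip_width: 0.0003
```

Call:
send_rows(
  deltas=[
    {"tx":1,"ty":-0.9,"tz":-0.8,"rx":0.08,"ry":0.05,"rz":0.51},
    {"tx":1,"ty":-0.9,"tz":-0.8,"rx":0.08,"ry":0.05,"rz":0.51},
    {"tx":1,"ty":-0.9,"tz":-0.8,"rx":0.08,"ry":0.05,"rz":0.51},
    {"tx":1,"ty":-0.9,"tz":-0.8,"rx":0.08,"ry":0.05,"rz":0.51},
    {"tx":1,"ty":-0.9,"tz":-0.8,"rx":0.08,"ry":0.05,"rz":0.51},
  ],
)

```text
time: 4.35
position: [0.3588, -0.3233, 0.1903]
tool_rot: [0.945, -0.273, 0.177, 0.028]
ft_force: [-0.1, -0.1, -0.1]
grip_width: 0.0003
```

Call:
send_rows(
  deltas=[
    {"tx":1,"ty":-1.1,"tz":-0.6,"rx":0.09,"ry":0.04,"rz":0.51},
    {"tx":1,"ty":-1.1,"tz":-0.6,"rx":0.09,"ry":0.04,"rz":0.51},
    {"tx":1,"ty":-1.1,"tz":-0.6,"rx":0.09,"ry":0.04,"rz":0.51},
    {"tx":1,"ty":-1.1,"tz":-0.6,"rx":0.09,"ry":0.04,"rz":0.51},
    {"tx":1,"ty":-1.1,"tz":-0.6,"rx":0.09,"ry":0.04,"rz":0.51},
  ],
)

```text
time: 4.77
position: [0.3704, -0.3176, 0.1997]
tool_rot: [0.843, -0.493, 0.209, -0.054]
ft_force: [0.1, -0.1, 0.6]
grip_width: 0.0006
```

Call:
send_rows(
  deltas=[
    {"tx":0.9,"ty":-1.3,"tz":-0.3,"rx":0.1,"ry":0.02,"rz":0.51},
    {"tx":0.9,"ty":-1.3,"tz":-0.3,"rx":0.1,"ry":0.02,"rz":0.51},
    {"tx":0.9,"ty":-1.3,"tz":-0.3,"rx":0.1,"ry":0.02,"rz":0.51},
    {"tx":0.9,"ty":-1.3,"tz":-0.3,"rx":0.1,"ry":0.02,"rz":0.51},
    {"tx":0.9,"ty":-1.3,"tz":-0.3,"rx":0.1,"ry":0.02,"rz":0.51},
  ],
)

```text
time: 5.18
position: [0.3836, -0.318, 0.2088]
tool_rot: [0.686, -0.679, 0.221, -0.141]
ft_force: [-0.6, 0.2, 0.3]
grip_width: 0.0005
```

```bash
sed -i 's/\[-200,-110,225\]/[-170,-60,170]/;s/0.03\*np.sin/0.02*np.sin/' e.py
python3 - <<'E'
from h import *
from kin import *
log(robot.get_obs());now();fit(True)
E
python3 e.py 4
```

```text
t 5.18 cup mm [-247.3  -41.7  208.8] z [ 0.481  0.156 -0.863] y [-0.734 -0.467 -0.494] F cup [-0.6 -0.1  0.3] M [ 0.04  0.32 -0.02] q [-1.19  0.29  2.1   0.84  0.6   1.27] grip 0.5
[-0.005  0.112  0.237  0.606  0.385  0.     0.297  0.103  0.003] [ 0.3  0.8  0.3  0.7 -0.1  0.9  0.9 -1.2 -1.6  0.2  0.7  0.1 -1.3 -0.1
  0.8]
[-1.138  0.544  2.268  2.286  0.625  1.896] 7.710221350265556e-13
1 d [-0.7 -4.   1.1] r [ 0.14 -0.04  0.49] deg 29.5 cup [-216.792  -15.886  219.312] [-1.18   0.355  2.145  1.199  0.611  1.425]
2 d [-0.1 -2.3  1.6] r [ 0.12 -0.03  0.5 ] deg 29.6 cup [-189.037  -11.588  221.384] [-1.166  0.418  2.186  1.562  0.62   1.582]
3 d [ 1.7 -1.3  2. ] r [ 0.12 -0.    0.5 ] deg 29.5 cup [-171.167  -28.188  205.332] [-1.152  0.481  2.227  1.924  0.625  1.739]
4 d [ 3.9 -1.8  2. ] r [0.14 0.02 0.49] deg 29.4 cup [-170.  -60.  170.] [-1.138  0.544  2.268  2.286  0.625  1.896]
```

Call:
send_rows(
  deltas=[
    {"tx":-0.7,"ty":-4,"tz":1.1,"rx":0.14,"ry":-0.04,"rz":0.49},
    {"tx":-0.7,"ty":-4,"tz":1.1,"rx":0.14,"ry":-0.04,"rz":0.49},
    {"tx":-0.7,"ty":-4,"tz":1.1,"rx":0.14,"ry":-0.04,"rz":0.49},
    {"tx":-0.7,"ty":-4,"tz":1.1,"rx":0.14,"ry":-0.04,"rz":0.49},
    {"tx":-0.7,"ty":-4,"tz":1.1,"rx":0.14,"ry":-0.04,"rz":0.49},
  ],
)

```text
time: 5.6
position: [0.424, -0.3104, 0.218]
tool_rot: [-0.494, 0.805, -0.212, 0.251]
ft_force: [0.1, 0.6, -0.2]
grip_width: 0.0005
```

Call:
send_rows(
  deltas=[
    {"tx":-0.1,"ty":-2.3,"tz":1.0,"rx":0.12,"ry":-0.03,"rz":0.5},
    {"tx":-0.1,"ty":-2.3,"tz":1.0,"rx":0.12,"ry":-0.03,"rz":0.5},
    {"tx":-0.1,"ty":-2.3,"tz":1.0,"rx":0.12,"ry":-0.03,"rz":0.5},
    {"tx":-0.1,"ty":-2.3,"tz":1.0,"rx":0.12,"ry":-0.03,"rz":0.5},
    {"tx":-0.1,"ty":-2.3,"tz":1.0,"rx":0.12,"ry":-0.03,"rz":0.5},
  ],
)

```text
time: 6.02
position: [0.4464, -0.32, 0.2241]
tool_rot: [-0.267, 0.884, -0.184, 0.337]
ft_force: [-0.5, -0.9, 0.1]
grip_width: 0.0007
```

```bash
python3 - <<'E'
from h import *
from kin import *
log(robot.get_obs());now()
c=snap('wrist','w1.png')
np.set_printoptions(precision=1,suppress=True)
E
python3 e.py 2
```

```text
t 6.02 cup mm [-191.9  -12.   224.1] z [ 0.673  0.221 -0.706] y [-0.697  0.51  -0.504] F cup [-0.  -1.   0.1] M [0.03 0.36 0.03] q [-1.18  0.36  2.16  1.42  0.63  1.73] grip 0.7
[-1.141  0.545  2.26   2.276  0.622  1.904] 1.592392884219862e-12
1 d [ 0.6 -2.2  1.1] r [ 0.12 -0.02  0.51] deg 29.8 cup [-169.629  -26.966  223.985] [-1.159  0.453  2.207  1.848  0.625  1.819]
2 d [ 5.4 -1.3  3. ] r [0.15 0.02 0.5 ] deg 29.7 cup [-170.  -60.  170.] [-1.141  0.545  2.26   2.276  0.622  1.904]
```

View pics/w1.png

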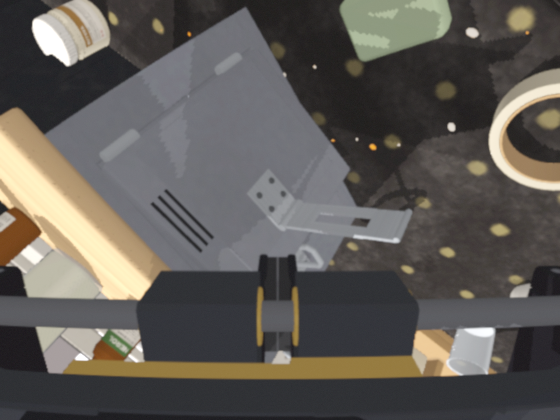

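Call:
send_rows(
  deltas=[
    {"tx":0.6,"ty":-2.2,"tz":0.8,"rx":0.12,"ry":-0.02,"rz":0.51},
    {"tx":0.6,"ty":-2.2,"tz":0.8,"rx":0.12,"ry":-0.02,"rz":0.51},
    {"tx":0.6,"ty":-2.2,"tz":0.8,"rx":0.12,"ry":-0.02,"rz":0.51},
    {"tx":0.6,"ty":-2.2,"tz":0.8,"rx":0.12,"ry":-0.02,"rz":0.51},
    {"tx":0.6,"ty":-2.2,"tz":0.8,"rx":0.12,"ry":-0.02,"rz":0.51},
  ],
)

```text
time: 6.48
position: [0.4562, -0.3424, 0.2271]
tool_rot: [-0.017, 0.907, -0.143, 0.396]
ft_force: [-0.5, 0.4, -0.5]
grip_width: 0.0004
```

Call:
send_rows(
  deltas=[
    {"tx":5.4,"ty":-1.3,"tz":3,"rx":0.15,"ry":0.02,"rz":0.5},
    {"tx":5.4,"ty":-1.3,"tz":3,"rx":0.15,"ry":0.02,"rz":0.5},
    {"tx":5.4,"ty":-1.3,"tz":3,"rx":0.15,"ry":0.02,"rz":0.5},
    {"tx":5.4,"ty":-1.3,"tz":3,"rx":0.15,"ry":0.02,"rz":0.5},
    {"tx":5.4,"ty":-1.3,"tz":3,"rx":0.15,"ry":0.02,"rz":0.5},
  ],
)

```text
time: 6.9
position: [0.4403, -0.3702, 0.1723]
tool_rot: [0.239, 0.874, -0.107, 0.41]
ft_force: [-0.2, 0.6, -0.3]
grip_width: 0.0003
```

Run:
```python
from h import *
from kin import *
np.set_printoptions(precision=1,suppress=True)
log(robot.get_obs());now()
c=snap('wrist','w2.png');s=snap('side')
for cam,cc in (('wrist',c),('side',s)):
  for n in ['door_mid','strap_end','staple']:
    for x in robot.tip_of(n,cam)[:1]:
        X=deproj(cc,x['xy']);print(cam,n,round(x['p'],2),x['xy'],None if X is None else w2c(X)*1000)
go([-125,-50,145],50,-1)
go([-88,-50,145],50,-1)
```

```text
t 6.9 cup mm [-172.1  -58.5  172.3] z [ 0.8  0.  -0.6] y [0. 1. 0.] F cup [-0.4  0.4 -0.3] M [ 0.1  0.4 -0. ] q [-1.1  0.6  2.3  2.3  0.6  1.9] grip 0.3
wrist door_mid 0.56 [306.5, 244.6] [-96.  -35.3 130.6]
wrist strap_end 0.86 [488.0, 162.7] [-212.5   42.7  130. ]
wrist staple 0.96 [463.7, 234.5] [-113.3   80.4  130.3]
side door_mid 0.83 [275.4, 173.5] [-104.8   -7.3  147.6]
side strap_end 0.61 [302.6, 199.6] [-131.7 -122.4    4.2]
side staple 0.76 [258.8, 195.4] [-109.8   79.4  129.1]
t 7.3 now cup mm [-171.9  -59.7  173.4] F cup [0.  0.2 0.8] q [-1.1  0.6  2.3  2.3  0.6  1.9] grip 0.4
dt cm [-0.8  1.   5.4] rv [-0.  0. -0.] rows 2.0 1.0
t 7.3 now cup mm [-171.9  -59.7  173.4] F cup [0.  0.2 0.8] q [-1.1  0.6  2.3  2.3  0.6  1.9] grip 0.4
dt cm [-3.2  1.   8.3] rv [-0.  0. -0.] rows 3.0 1.0
```

View pics/w2.png

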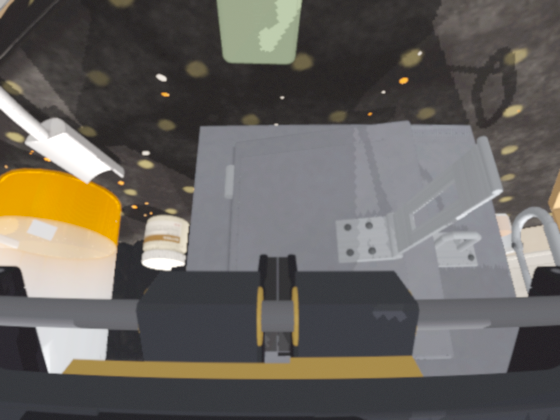

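Call:
send_rows(
  deltas=[
    {"tx":-0.5,"ty":0.5,"tz":3},
    {"tx":-0.8,"ty":1,"tz":5.4},
    {"tx":-1.5,"ty":1,"tz":6.3},
    {"tx":-2.2,"ty":1,"tz":7.1},
    {"tx":-2.9,"ty":1,"tz":7.9},
  ],
)

```text
schema error: expected keys tx, ty, tz, rx, ry, rz
```

Call:
send_rows(
  deltas=[
    {"tx":-0.1,"tz":0.15},
    {"tx":-0.2,"tz":0.3},
    {"tx":-0.3,"tz":0.4},
    {"tx":-0.4,"tz":0.5},
  ],
)

```text
schema error: expected keys tx, ty, tz, rx, ry, rz
```

Run:
```python
from h import *
np.set_printoptions(precision=1,suppress=True)
now()
c=snap('wrist','w3.png')
for n in ['door_mid','strap_end','staple']:
    for x in robot.tip_of(n,'wrist')[:1]:
        X=deproj(c,x['xy']);print(n,round(x['p'],2),x['xy'],None if X is None else w2c(X)*1000)
```

```text
t 7.3 cup mm [-171.9  -59.7  173.4] z [ 0.8 -0.  -0.6] y [0. 1. 0.] F cup [0.  0.2 0.8] M [0.1 0.4 0. ] q [-1.1  0.6  2.3  2.3  0.6  1.9] grip 0.4
door_mid 0.59 [306.4, 239.6] [-95.7 -36.6 127.7]
strap_end 0.89 [491.1, 160.3] [-212.6   43.1  129.8]
staple 0.92 [464.5, 230.8] [-113.3   80.1  128.5]
```

View pics/w3.png

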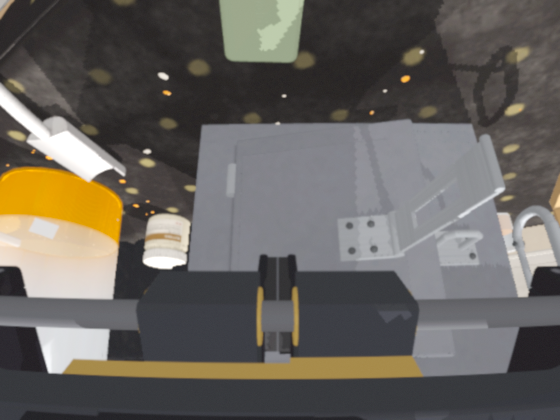

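All six keys are needed in each row; nothing moved.

Call:
send_rows(
  deltas=[
    {"tx":-0.5,"ty":0.5,"tz":3,"rx":0,"ry":0,"rz":0},
    {"tx":-0.8,"ty":1,"tz":5.4,"rx":0,"ry":0,"rz":0},
    {"tx":-1.5,"ty":1,"tz":6.3,"rx":0,"ry":0,"rz":0},
    {"tx":-2.2,"ty":1,"tz":7.1,"rx":0,"ry":0,"rz":0},
    {"tx":-2.9,"ty":1,"tz":7.9,"rx":0,"ry":0,"rz":0},
  ],
)

```text
time: 7.92
position: [0.513, -0.4009, 0.1434]
tool_rot: [0.24, 0.874, -0.107, 0.409]
ft_force: [-1.7, 3.3, 1.6]
grip_width: 0.0007
```

Call:
send_rows(
  deltas=[
    {"tx":-0.1,"ty":0,"tz":0.15,"rx":0,"ry":0,"rz":0},
    {"tx":-0.2,"ty":0,"tz":0.3,"rx":0,"ry":0,"rz":0},
    {"tx":-0.3,"ty":0,"tz":0.4,"rx":0,"ry":0,"rz":0},
    {"tx":-0.4,"ty":0,"tz":0.5,"rx":0,"ry":0,"rz":0},
  ],
)

```text
time: 8.25
position: [0.5177, -0.4046, 0.1443]
tool_rot: [0.241, 0.873, -0.107, 0.41]
ft_force: [-8.4, 4.5, 6.9]
grip_width: 0.0002
```

Run:
```python
from h import *
np.set_printoptions(precision=1,suppress=True)
now()
c=snap('wrist','w4.png')
for n in ['door_mid','strap_end','staple']:
    for x in robot.tip_of(n,'wrist')[:1]:
        X=deproj(c,x['xy']);print(n,round(x['p'],2),x['xy'],None if X is None else w2c(X)*1000)
```

```text
t 8.25 cup mm [-87.9 -49.6 144.3] z [ 0.8 -0.  -0.6] y [0. 1. 0.] F cup [-9.5 -0.3  6.9] M [ 0.1  0.6 -0. ] q [-1.   0.7  2.1  2.4  0.5  2. ] grip 0.2
door_mid 0.97 [301.2, 250.5] [-83.2 -35.7 129.8]
staple 0.82 [538.9, 228.5] [-145.    52.9  142.2]
```

View pics/w4.png

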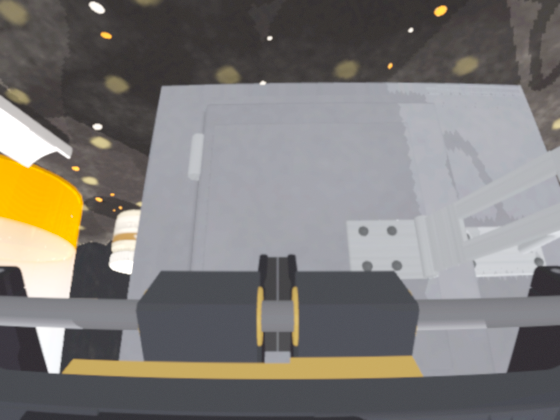

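Call:
send_rows(
  deltas=[
    {"tx":3,"ty":1,"tz":-2.96,"rx":0,"ry":0,"rz":0},
    {"tx":3,"ty":1,"tz":-2.96,"rx":0,"ry":0,"rz":0},
    {"tx":6.4,"ty":6.5,"tz":-4.7,"rx":0,"ry":0,"rz":0},
    {"tx":6.4,"ty":6.5,"tz":-4.7,"rx":0,"ry":0,"rz":0},
    {"tx":6.4,"ty":6.5,"tz":-4.7,"rx":0,"ry":0,"rz":0},
  ],
)

```text
time: 8.87
position: [0.4828, -0.3039, 0.1238]
tool_rot: [0.24, 0.875, -0.104, 0.407]
ft_force: [0.5, 1.1, -0.3]
grip_width: 0.0005
```

Call:
send_rows(
  deltas=[
    {"tx":0.87,"ty":3.4,"tz":-1.04,"rx":0,"ry":0,"rz":0},
    {"tx":0.26,"ty":6,"tz":-0.3,"rx":0,"ry":0,"rz":0},
    {"tx":-0.84,"ty":8.25,"tz":1,"rx":0,"ry":0,"rz":0},
    {"tx":-2.06,"ty":9.6,"tz":2.45,"rx":0,"ry":0,"rz":0},
  ],
)

```text
time: 9.2
position: [0.5619, -0.2415, 0.1268]
tool_rot: [0.24, 0.874, -0.106, 0.41]
ft_force: [-0.1, -2.0, 0.9]
grip_width: 0.0008
```

Run:
```python
from h import *
np.set_printoptions(precision=1,suppress=True)
now()
c=snap('wrist','w5.png')
for n in ['door_mid','strap_end','staple','snap_hook','gate_press']:
    for x in robot.tip_of(n,'wrist')[:1]:
        X=deproj(c,x['xy']);print(n,round(x['p'],2),x['xy'],None if X is None else w2c(X)*1000)
```

```text
t 9.2 cup mm [-131.1  113.7  126.8] z [ 0.8  0.  -0.6] y [0. 1. 0.] F cup [ 0.9 -1.8  0.9] M [ 0.   0.5 -0.1] q [-0.6  0.7  2.2  3.   0.6  1.6] grip 0.8
door_mid 0.76 [59.2, 296.9] [-83.6 -32.  130. ]
```

View pics/w5.png

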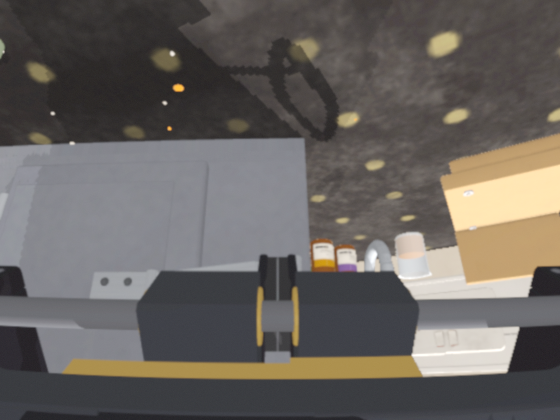

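Call:
send_rows(
  deltas=[
    {"tx":-1.06,"ty":0.5,"tz":1.72,"rx":0,"ry":0,"rz":0},
    {"tx":-1.76,"ty":0.5,"tz":2.57,"rx":0,"ry":0,"rz":0},
    {"tx":-2.08,"ty":0.5,"tz":2.95,"rx":0,"ry":0,"rz":0},
    {"tx":-2.28,"ty":0.5,"tz":3.18,"rx":0,"ry":0,"rz":0},
    {"tx":-2.28,"ty":0.5,"tz":3.18,"rx":0,"ry":0,"rz":0},
  ],
)

```text
time: 9.92
position: [0.5948, -0.2587, 0.1236]
tool_rot: [0.242, 0.874, -0.107, 0.408]
ft_force: [-5.7, 2.6, 3.8]
grip_width: 0.0002
```

Run:
```python
from h import *
now()
```

```text
t 9.92 cup mm [-94.1 115.3 123.6] z [ 0.766 -0.002 -0.643] y [0.011 1.    0.01 ] F cup [-6.3 -0.6  3.8] M [ 0.02  0.43 -0.14] q [-0.61  0.69  2.1   3.01  0.52  1.64] grip 0.2
```

Call:
send_rows(
  deltas=[
    {"tx":-0.2,"ty":0,"tz":0.25,"rx":0,"ry":0,"rz":0},
    {"tx":1.5,"ty":0,"tz":-2.5,"rx":0,"ry":0,"rz":0},
    {"tx":3,"ty":1,"tz":-5.8,"rx":0,"ry":0,"rz":0},
    {"tx":4.8,"ty":3,"tz":-9.8,"rx":0,"ry":0,"rz":0},
    {"tx":4.8,"ty":3,"tz":-9.8,"rx":0,"ry":0,"rz":0},
  ],
)

```text
time: 10.33
position: [0.5143, -0.1748, 0.1492]
tool_rot: [0.241, 0.876, -0.106, 0.405]
ft_force: [-1.3, -0.4, -0.6]
grip_width: 0.0006
```

```bash
cat > hookm.py <<'E'
from h import *
np.set_printoptions(precision=1,suppress=True)
import sys
now()
c=snap('wrist',sys.argv[1]+'.png');s=snap('side',sys.argv[1]+'s.png')
for cam,cc in (('wrist',c),('side',s)):
  for n in ['door_mid','strap_end','staple','snap_hook','gate_press','side_hook']:
    for x in robot.tip_of(n,cam)[:1]:
        X=deproj(cc,x['xy']);print(cam,n,round(x['p'],2),x['xy'],None if X is None else w2c(X)*1000,'y190',onpl(cc,x['xy'],1,190))
  for r in robot.outline_of('snap_hook',cam)[:1]:
    P=cloud(cc)[r['pixels']];P=P[~np.isnan(P[:,0])];Q=np.array([w2c(p)*1000 for p in P]);Q=Q[(Q[:,1]>165)&(Q[:,1]<240)&(abs(Q[:,0])<110)]
    v,u=np.nonzero(r['pixels']);print(cam,r['p'],r['xy'],u.min(),u.max(),v.min(),v.max(),len(Q))
    if len(Q): print(np.percentile(Q,[1,5,25,50,75,95,99],axis=0))
E
python3 hookm.py w6
```

```text
t 10.33 cup mm [-205.7  147.8  149.2] z [ 0.8 -0.  -0.6] y [0. 1. 0.] F cup [-0.9 -1.  -0.6] M [0.1 0.4 0. ] q [-0.5  0.6  2.3  3.1  0.7  1.6] grip 0.6
wrist door_mid 0.94 [77.7, 287.2] [-83.4 -31.6 129.3] y190 [-448.1  190.   207.9]
wrist staple 0.74 [194.3, 281.4] [-293.2  127.3  172.9] y190 [-542.6  190.   231.2]
wrist side_hook 0.74 [265.3, 355.7] [-73.7 137.  185.4] y190 [-1387.    190.    219.8]
wrist 0.61 [320.9, 261.3] 315 329 247 271 312
[[-74.5 187.9  85.7]
 [-73.8 188.   87.1]
 [-72.1 189.1  91.8]
 [-68.8 190.8  97.7]
 [-48.  192.9 104.8]
 [-25.3 195.4 111.7]
 [-22.6 196.4 112.9]]
side door_mid 0.86 [275.1, 171.7] [-83.3 -40.1 129.3] y190 [-226.9  190.   294.1]
side strap_end 0.48 [239.3, 202.4] [-79.2 121.4 120.8] y190 [-133.5  190.   183.5]
side staple 0.6 [258.8, 197.1] [-83.2  41.3  91.4] y190 [-186.7  190.   218. ]
side snap_hook 0.66 [209.2, 205.7] [ 11.8 134.1  82.4] y190 [-41.6 190.  137.9]
side gate_press 0.22 [245.0, 207.2] [-74.8  93.1  86.5] y190 [-148.7  190.   176.3]
side side_hook 0.57 [226.6, 177.2] [-58.3 137.7 196.5] y190 [-102.5  190.   239. ]
side 0.63 [213.5, 204.9] 200 221 186 224 281
[[-75.7 187.9  88. ]
 [-75.  189.7  91.2]
 [-70.9 191.8 112.4]
 [-59.8 193.4 141.4]
 [-26.6 194.3 171.5]
 [-19.5 195.4 192. ]
 [-17.4 196.1 194. ]]
```

View pics/w6.png

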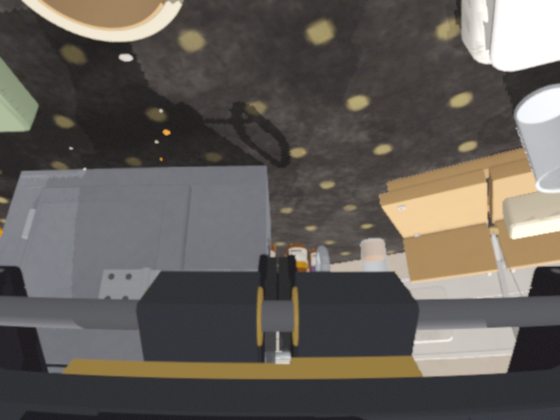

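Run:
```python
import cv2
i=cv2.imread('pics/w6s.png');cv2.imwrite('pics/w6sc.png',cv2.resize(i[140:260,180:330],None,fx=5,fy=5,interpolation=cv2.INTER_CUBIC))
```

```text
(no output)
```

View pics/w6sc.png

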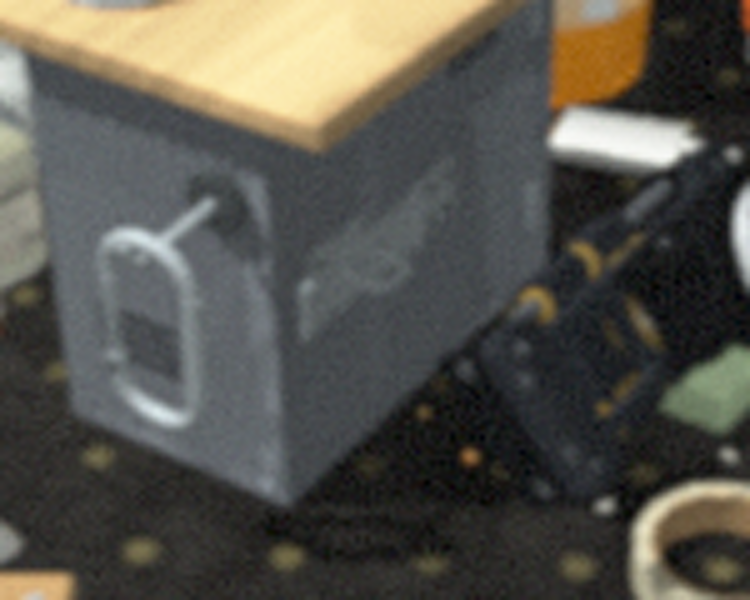

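Call:
send_rows(
  claw=3.4,
  squeeze=50,
  deltas=[
    {"tx":-2.7,"ty":1.4,"tz":1.7,"rx":0,"ry":0,"rz":0},
    {"tx":-5.3,"ty":2.8,"tz":3.4,"rx":0,"ry":0,"rz":0},
    {"tx":-8,"ty":4.2,"tz":5,"rx":0,"ry":0,"rz":0},
    {"tx":-8,"ty":4.2,"tz":5,"rx":0,"ry":0,"rz":0},
  ],
)

```text
time: 11.47
position: [0.6284, -0.1916, 0.1869]
tool_rot: [0.239, 0.87, -0.109, 0.418]
ft_force: [1.0, -0.9, 0.4]
grip_width: 0.0191
```

```bash
cat > g.py <<'E'
from h import *
np.set_printoptions(precision=1,suppress=True)
import sys
go([-62,190,133],50,-1)
c=snap('wrist',sys.argv[1]+'.png');s=snap('side',sys.argv[1]+'s.png')
i=cv2.imread('pics/'+sys.argv[1]+'s.png');cv2.imwrite('pics/'+sys.argv[1]+'sc.png',cv2.resize(i[130:250,160:310],None,fx=5,fy=5,interpolation=cv2.INTER_CUBIC))
for cam,cc in (('wrist',c),('side',s)):
    P=cloud(cc);Q=((P-C[:3,3])@C[:3,:3])*1000
    m=(Q[...,1]>178)&(Q[...,1]<200)&(Q[...,0]>-80)&(Q[...,0]<-10)&(Q[...,2]>78)&(Q[...,2]<205)
    q=Q[m];print(cam,len(q))
    if len(q)>20:
        print(np.percentile(q,[2,50,98],axis=0))
        for z0 in range(85,200,10):
            b=q[(abs(q[:,2]-z0)<5)]
            a=b[b[:,0]<-55]
            if len(a): print(z0,'spine x',np.percentile(a[:,0],[5,50,95]),'y',np.median(a[:,1]),'allx',b[:,0].min(),b[:,0].max())
E
python3 g.py w7
```

```text
t 11.47 now cup mm [-98.5 190.3 186.9] F cup [ 1.4 -0.3  0.4] q [-0.4  0.6  2.   3.3  0.4  1.5] grip 19.1
dt cm [ 1.9 -0.1  6.2] rv [ 0.  0. -0.] rows 2.0 1.0
wrist 2248
[[-76.2 182.   93.2]
 [-73.3 192.  154.5]
 [-47.8 196.7 190.9]]
85 spine x [-65.3 -63.1 -61. ] y 191.93730726618762 allx -65.40603526257986 -60.560841425480355
95 spine x [-71.8 -69.3 -65.8] y 192.24796272504972 allx -72.5891639443602 -63.91886519394145
105 spine x [-74.4 -72.6 -69.8] y 192.12951469213735 allx -74.83937081902437 -68.72531299344858
115 spine x [-75.  -73.8 -71.6] y 192.0679352774696 allx -75.89280754755615 -70.38388738062267
125 spine x [-75.  -74.2 -72.1] y 191.96753325212603 allx -75.98666078869896 -71.2543070378918
135 spine x [-75.5 -74.5 -72.3] y 192.39555610452481 allx -76.09293307467098 -71.19013851316785
145 spine x [-76.1 -74.7 -72.2] y 191.75680119360584 allx -76.68284057606112 -71.49768000103792
155 spine x [-76.4 -75.1 -72.8] y 192.21919391300403 allx -77.04253505623363 -71.95488465183773
165 spine x [-76.3 -74.9 -72. ] y 192.09541916159736 allx -77.10935367084306 -70.26261272750442
175 sp
[... 805 characters left out ...]
995078353 -16.128180808087397
135 spine x [-74.8 -72.  -65.4] y 193.9351633943677 allx -75.19223102490619 -18.42234942855703
145 spine x [-75.3 -72.8 -66.4] y 193.79709844279245 allx -75.41095652045422 -19.475784743360485
155 spine x [-75.3 -72.9 -67.3] y 194.27043329737742 allx -75.61449906995463 -18.41734550790671
165 spine x [-73.8 -71.2 -69.2] y 194.32492410771872 allx -73.77554526234948 -17.995123941253553
175 spine x [-68.9 -68.9 -68.9] y 193.84924495748913 allx -68.92338824831089 -16.711175153511466
185 spine x [-60.7 -59.2 -56.4] y 193.8314006504724 allx -60.95127810971288 -21.399650346412297
195 spine x [-61.  -57.3 -55.5] y 190.41734865993587 allx -61.7854139249 -27.958636336498966
```

View pics/w7sc.png

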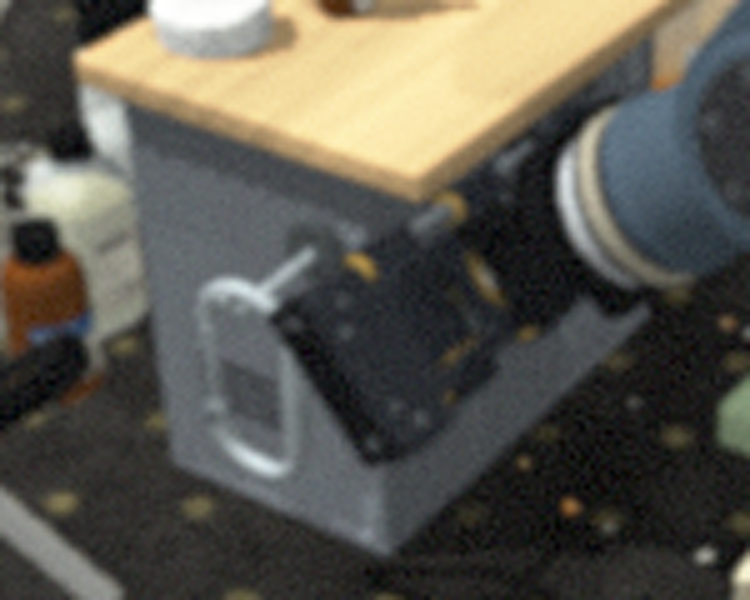

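View pics/w7.png

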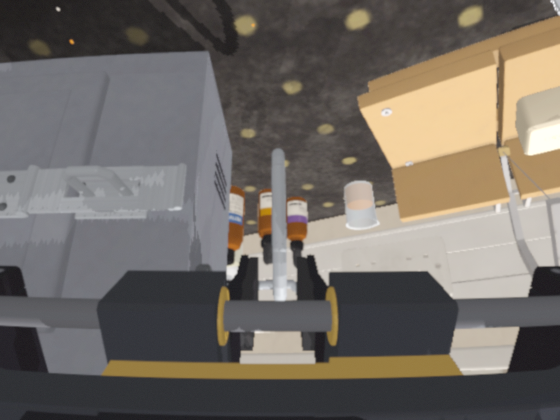

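Call:
send_rows(
  deltas=[
    {"tx":0.9,"ty":0,"tz":0.5,"rx":0,"ry":0,"rz":0},
    {"tx":1.9,"ty":0,"tz":2,"rx":0,"ry":0,"rz":0},
    {"tx":1.9,"ty":0,"tz":4,"rx":0,"ry":0,"rz":0},
    {"tx":1.9,"ty":0,"tz":5.5,"rx":0,"ry":0,"rz":0},
    {"tx":1.9,"ty":0,"tz":5.5,"rx":0,"ry":0,"rz":0},
  ],
)

```text
time: 11.98
position: [0.6453, -0.2047, 0.1277]
tool_rot: [0.241, 0.874, -0.107, 0.409]
ft_force: [0.6, -0.1, 0.6]
grip_width: 0.034
```

Run:
```python
from h import *
go([-61.5,190.5,133],50,-1)
c=snap('wrist','w8.png')
go([-61.5,190.5,133],50,-1)
```

```text
t 11.98 now cup mm [-77.3 187.3 127.7] F cup [0.5 0.2 0.6] q [-0.44  0.69  2.01  3.29  0.44  1.5 ] grip 34.0
dt cm [-1.42  0.34  0.87] rv [-0.002 -0.    -0.013] rows 1.0 1.0
t 12.03 now cup mm [-78.2 187.5 128.5] F cup [-0.2 -0.   0.6] q [-0.44  0.69  2.01  3.29  0.44  1.5 ] grip 33.7
dt cm [-1.42  0.32  0.99] rv [-0.001 -0.    -0.013] rows 1.0 1.0
```

View pics/w8.png

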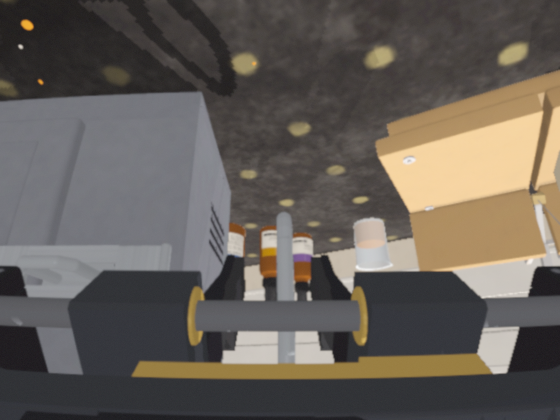

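Call:
send_rows(
  deltas=[
    {"tx":-0.7,"ty":0.35,"tz":0.5,"rx":0,"ry":0,"rz":0},
    {"tx":-1.4,"ty":0.35,"tz":1,"rx":0,"ry":0,"rz":0},
    {"tx":-1.4,"ty":0.35,"tz":1,"rx":0,"ry":0,"rz":0},
    {"tx":-1.4,"ty":0.35,"tz":1,"rx":0,"ry":0,"rz":0},
  ],
)

```text
time: 12.37
position: [0.663, -0.2099, 0.1366]
tool_rot: [0.24, 0.872, -0.108, 0.412]
ft_force: [-0.7, -0.6, -0.2]
grip_width: 0.0343
```

Run:
```python
from h import *
c=snap('wrist','w9.png');s=snap('side','w9s.png')
i=cv2.imread('pics/w9s.png');cv2.imwrite('pics/w9sc.png',cv2.resize(i[130:250,160:310],None,fx=5,fy=5,interpolation=cv2.INTER_CUBIC))
go([-61.5,190.5,133],50,-1)
```

```text
t 12.47 now cup mm [-60.4 191.6 135.7] F cup [ 0.   0.4 -0.4] q [-0.44  0.68  1.97  3.32  0.39  1.48] grip 34.1
dt cm [ 0.28 -0.12  0.09] rv [-0.     0.005 -0.013] rows 1.0 1.0
```

View pics/w9sc.png

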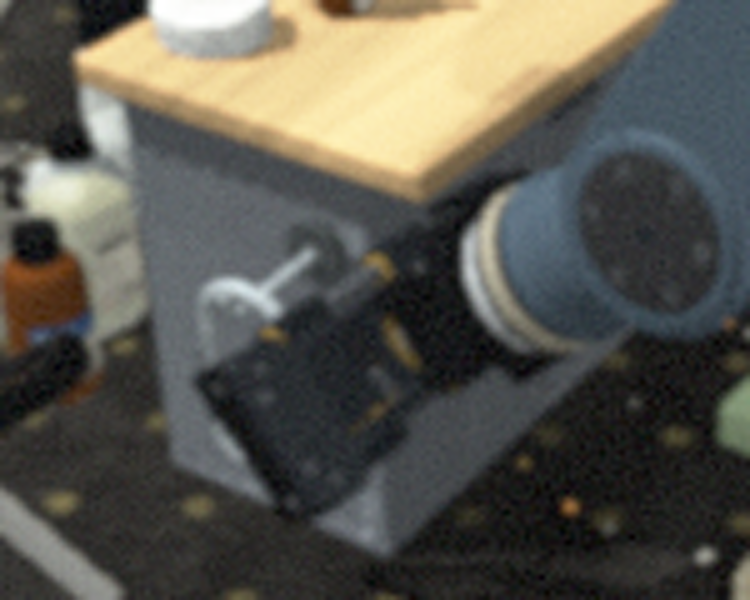

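View pics/w9.png

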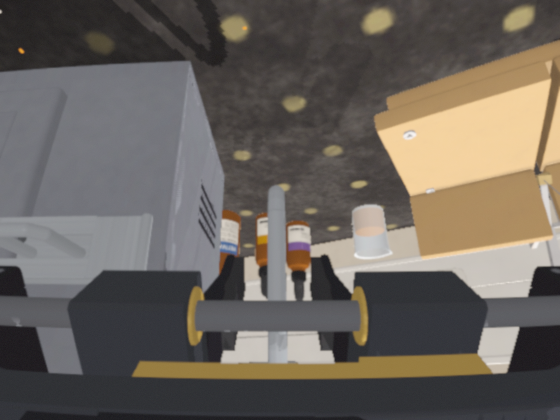

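Call:
send_rows(
  claw=0,
  squeeze=50,
  deltas=[
    {"tx":0.2,"ty":0,"tz":0,"rx":0,"ry":0,"rz":0},
    {"tx":0.2,"ty":0,"tz":0,"rx":0,"ry":0,"rz":0},
    {"tx":0.2,"ty":0,"tz":0,"rx":0,"ry":0,"rz":0},
    {"tx":0.2,"ty":0,"tz":0,"rx":0,"ry":0,"rz":0},
    {"tx":0.2,"ty":0,"tz":0,"rx":0,"ry":0,"rz":0},
  ],
)

```text
time: 12.88
position: [0.6612, -0.209, 0.1335]
tool_rot: [0.24, 0.873, -0.107, 0.411]
ft_force: [0.8, 0.7, 0.2]
grip_width: 0.0088
```

Run:
```python
from h import *
now();c=snap('wrist','w10.png');now()
```

```text
t 12.88 cup mm [-61.4 191.6 133.5] z [ 0.769 -0.001 -0.64 ] y [0.009 1.    0.01 ] F cup [0.3 1.  0.2] M [0.24 0.37 0.19] q [-0.44  0.69  1.97  3.32  0.4   1.48] grip 8.8
t 12.93 cup mm [-61.4 191.5 133.5] z [ 0.769 -0.001 -0.64 ] y [0.009 1.    0.01 ] F cup [-0.5 -1.2 -0.8] M [ 0.09  0.45 -0.13] q [-0.44  0.69  1.97  3.32  0.4   1.48] grip 8.6
```

View pics/w10.png

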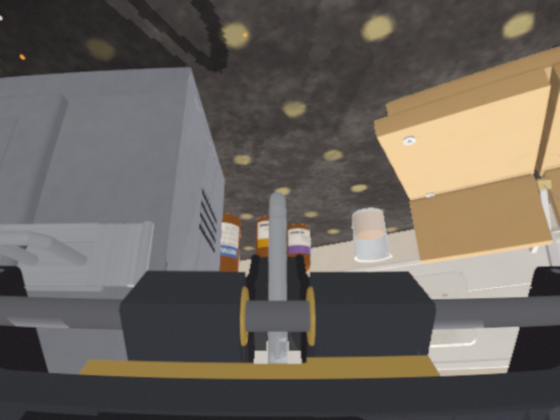

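Call:
send_rows(
  deltas=[
    {"tx":-0.8,"ty":0,"tz":-0.65,"rx":0,"ry":0,"rz":0},
    {"tx":-1.6,"ty":0,"tz":-1.35,"rx":0,"ry":0,"rz":0},
    {"tx":-1.6,"ty":0,"tz":-1.35,"rx":0,"ry":0,"rz":0},
    {"tx":-1.6,"ty":0,"tz":-1.35,"rx":0,"ry":0,"rz":0},
  ],
)

```text
time: 13.27
position: [0.6563, -0.2067, 0.1496]
tool_rot: [0.243, 0.875, -0.105, 0.404]
ft_force: [-5.5, 3.9, -8.3]
grip_width: 0.0086
```

Run:
```python
from h import *
s=snap('side','w11s.png');now()
i=cv2.imread('pics/w11s.png');cv2.imwrite('pics/w11sc.png',cv2.resize(i[130:250,160:310],None,fx=5,fy=5,interpolation=cv2.INTER_CUBIC))
```

```text
t 13.32 cup mm [-66.8 191.1 149.6] z [ 0.759 -0.001 -0.651] y [0.012 1.    0.012] F cup [-6.4 -0.  -7.5] M [ 0.6   1.41 -0.63] q [-0.44  0.64  1.97  3.34  0.34  1.46] grip 8.6
```

View pics/w11sc.png

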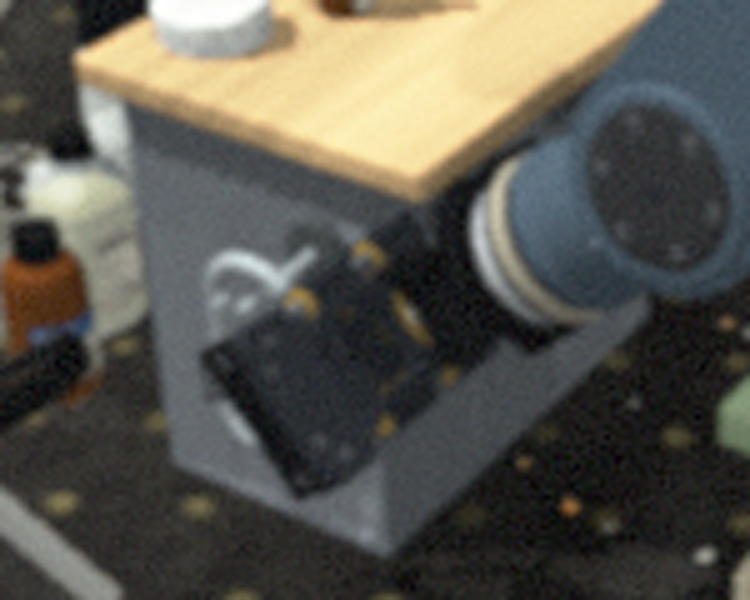

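Call:
send_rows(
  deltas=[
    {"tx":0.92,"ty":0,"tz":-0.79,"rx":0,"ry":0,"rz":0},
    {"tx":0.92,"ty":0,"tz":-0.79,"rx":0,"ry":0,"rz":0},
  ],
)

```text
time: 13.48
position: [0.6483, -0.2015, 0.1503]
tool_rot: [0.24, 0.874, -0.107, 0.408]
ft_force: [-0.2, 0.2, -1.9]
grip_width: 0.0085
```

Call:
send_rows(
  deltas=[
    {"tx":0,"ty":1,"tz":0,"rx":0,"ry":0,"rz":0},
    {"tx":0,"ty":2,"tz":0,"rx":0,"ry":0,"rz":0},
    {"tx":0,"ty":2,"tz":0,"rx":0,"ry":0,"rz":0},
  ],
)

```text
time: 13.73
position: [0.6623, -0.185, 0.1532]
tool_rot: [0.239, 0.873, -0.107, 0.412]
ft_force: [-0.0, -0.2, -2.3]
grip_width: 0.0084
```

Run:
```python
from h import *
s=snap('side','w12s.png');now()
i=cv2.imread('pics/w12s.png');cv2.imwrite('pics/w12sc.png',cv2.resize(i[130:250,160:310],None,fx=5,fy=5,interpolation=cv2.INTER_CUBIC))
```

```text
t 13.78 cup mm [-72.5 212.3 153.2] z [ 0.77   0.001 -0.638] y [0.007 1.    0.01 ] F cup [-0.2  0.2 -2. ] M [0.17 0.63 0.05] q [-0.39  0.64  1.97  3.43  0.37  1.4 ] grip 8.7
```

View pics/w12sc.png

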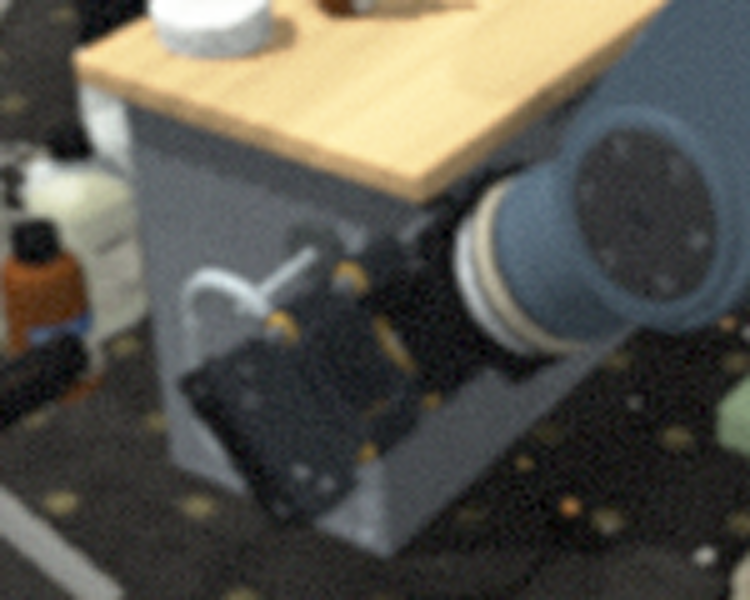

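Call:
send_rows(
  deltas=[
    {"tx":0,"ty":1.8,"tz":0,"rx":0,"ry":0,"rz":0},
    {"tx":0,"ty":3.5,"tz":0,"rx":0,"ry":0,"rz":0},
    {"tx":0.3,"ty":3.5,"tz":-0.3,"rx":0,"ry":0,"rz":0},
  ],
)

```text
time: 14.03
position: [0.6773, -0.1526, 0.1537]
tool_rot: [0.239, 0.873, -0.107, 0.412]
ft_force: [0.2, -0.7, -1.7]
grip_width: 0.0088
```

Call:
send_rows(
  deltas=[
    {"tx":2.6,"ty":0,"tz":-3,"rx":0,"ry":0,"rz":0},
    {"tx":5.2,"ty":0,"tz":-6,"rx":0,"ry":0,"rz":0},
    {"tx":7.8,"ty":0,"tz":-8.9,"rx":0,"ry":0,"rz":0},
    {"tx":7.8,"ty":0,"tz":-8.9,"rx":0,"ry":0,"rz":0},
    {"tx":7.8,"ty":0,"tz":-8.9,"rx":0,"ry":0,"rz":0},
  ],
)

```text
time: 14.45
position: [0.5706, -0.0924, 0.1489]
tool_rot: [0.24, 0.874, -0.107, 0.409]
ft_force: [0.4, 0.1, -2.1]
grip_width: 0.0085
```

Run:
```python
from h import *
np.set_printoptions(precision=1,suppress=True)
now();s=snap('side','w13s.png');c=snap('wrist','w13.png');now()
i=cv2.imread('pics/w13s.png');cv2.imwrite('pics/w13sc.png',cv2.resize(i[130:250,160:310],None,fx=5,fy=5,interpolation=cv2.INTER_CUBIC))
go([-190,80,110],50,-1)
for n in ['snap_hook','gate_press']:
  for x in robot.tip_of(n,'side')[:1]: print(n,x['p'],x['xy'],onpl(s,x['xy'],1,247))
```

```text
t 14.45 cup mm [-198.2  247.2  148.9] z [ 0.8 -0.  -0.6] y [0. 1. 0.] F cup [ 0.3  0.3 -2.1] M [0.2 0.6 0.1] q [-0.2  0.6  2.2  3.5  0.6  1.4] grip 8.5
t 14.55 cup mm [-193.9  247.5  150.4] z [ 0.8 -0.  -0.6] y [0. 1. 0.] F cup [ 0.6  0.2 -1.6] M [ 0.1  0.6 -0. ] q [-0.2  0.6  2.2  3.5  0.6  1.4] grip 9.2
t 14.55 now cup mm [-193.9  247.5  150.4] F cup [ 0.6  0.2 -1.6] q [-0.2  0.6  2.2  3.5  0.6  1.4] grip 9.2
dt cm [  2.6 -16.8   2.9] rv [-0.  0. -0.] rows 5.0 1.0
snap_hook 0.7 [244.4, 231.6] [-187.5  247.   163.4]
gate_press 0.67 [236.5, 221.6] [-168.1  247.   181.9]
```

View pics/w13sc.png

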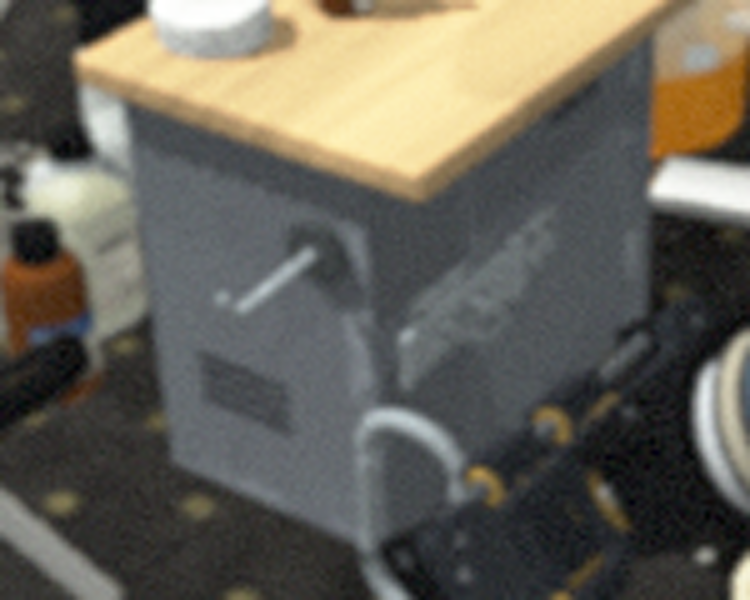

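View pics/w13.png

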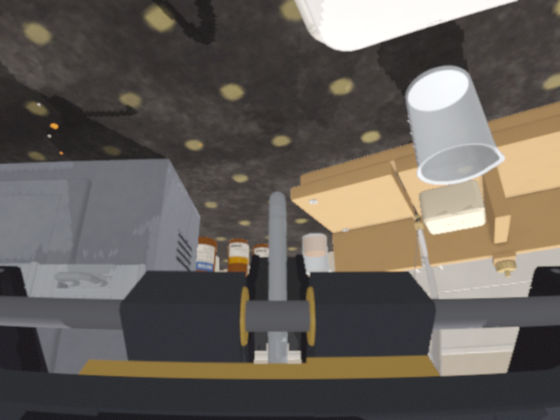

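```bash
cat > hk.py <<'E'
from h import *
from scipy.optimize import least_squares
np.set_printoptions(precision=2,suppress=True)
s=snap('side');o=robot.get_obs();t=w2c(o['position'])*1000
print('tcp',t)
r=robot.outline_of('snap_hook','side')[0]
P=cloud(s)[r['pixels']];P=P[~np.isnan(P[:,0])]
Q=((P-C[:3,3])@C[:3,:3])*1000-t
Q=Q[(abs(Q[:,1])<12)&(Q[:,0]>-20)&(Q[:,0]<60)&(abs(Q[:,2]-7)<70)]
print(r['p'],len(Q),np.percentile(Q,[1,50,99],axis=0))
def sd(p,R=25):
    # distance to centreline of rounded stadium
    q=np.abs(p)-np.array([25-R,52-R]);
    return np.linalg.norm(np.maximum(q,0),axis=1)+np.minimum(q.max(1),0)-R
def f(v):
    c,sn=np.cos(v[2]),np.sin(v[2]);d=Q[:,[0,2]]-v[:2]
    p=np.stack([c*d[:,0]-sn*d[:,1],sn*d[:,0]+c*d[:,1]],1)
    return np.append(sd(p),(v[2]/.1))
for v0 in ([16,7,0],[16,12,0],[12,4,0]):
    m=least_squares(f,v0,loss='soft_l1',f_scale=1.5);print(m.x,m.cost)
E
python3 hk.py
```

```text
tcp [-193.43  247.5   150.35]
0.73 182 [[ -8.25  -4.38 -46.12]
 [ 29.73   1.47  47.76]
 [ 46.58   4.22  61.45]]
[16.29  7.66 -0.07] 271.56587139927046
[16.29  7.66 -0.07] 271.56587139899375
[16.29  7.66 -0.07] 271.5658713989886
```

Call:
send_rows(
  deltas=[
    {"tx":0.8,"ty":-4,"tz":0.7,"rx":0,"ry":0,"rz":0},
    {"tx":1.5,"ty":-8,"tz":1.4,"rx":0,"ry":0,"rz":0},
    {"tx":2.2,"ty":-11.8,"tz":2.1,"rx":0,"ry":0,"rz":0},
    {"tx":3,"ty":-15.5,"tz":2.97,"rx":0,"ry":0,"rz":0},
    {"tx":3,"ty":-16.7,"tz":2.97,"rx":0,"ry":0,"rz":0},
  ],
)

```text
time: 15.17
position: [0.49, -0.245, 0.1036]
tool_rot: [0.244, 0.872, -0.109, 0.41]
ft_force: [-0.3, -0.6, -2.3]
grip_width: 0.0086
```

Call:
send_rows(
  deltas=[
    {"tx":0,"ty":0,"tz":0,"rx":0,"ry":0,"rz":0},
    {"tx":0,"ty":0,"tz":0,"rx":0,"ry":0,"rz":0},
  ],
)

```text
time: 15.33
position: [0.4916, -0.2408, 0.1057]
tool_rot: [0.241, 0.872, -0.108, 0.411]
ft_force: [0.4, -0.7, -2.4]
grip_width: 0.0083
```

```bash
cat > st.py <<'E'
from h import *
import sys
np.set_printoptions(precision=1,suppress=True)
n=sys.argv[1]
s=snap('side',n+'s.png');c=snap('wrist',n+'.png');now()
i=cv2.imread('pics/'+n+'s.png');cv2.imwrite('pics/'+n+'sc.png',cv2.resize(i[150:270,210:360],None,fx=5,fy=5,interpolation=cv2.INTER_CUBIC))
go([-147,80,108],50,-1)
for k in ['staple','snap_hook','gate_press']:
  for cam,cc in (('side',s),('wrist',c)):
    for x in robot.tip_of(k,cam)[:1]: print(k,cam,round(x['p'],2),x['xy'],onpl(cc,x['xy'],1,80))
print('bar proj',proj(s,c2w(np.array([-.1115,.08,.13]))))
E
python3 st.py w14
```

```text
t 15.43 cup mm [-192.9   81.7  106.4] z [ 0.8  0.  -0.6] y [0. 1. 0.] F cup [ 0.6  1.3 -1.5] M [0.1 0.7 0. ] q [-0.8  0.8  2.4  2.9  0.9  1.6] grip 8.5
t 15.43 now cup mm [-192.9   81.7  106.4] F cup [ 0.6  1.3 -1.5] q [-0.8  0.8  2.4  2.9  0.9  1.6] grip 8.5
dt cm [-3.1 -0.1  3.4] rv [ 0.  0. -0.] rows 2.0 1.0
staple side 0.83 [258.7, 195.2] [-109.9   80.   130.1]
staple wrist 0.26 [41.7, 102.1] [-366.1   80.   145.5]
snap_hook side 0.77 [282.5, 209.3] [-180.7   80.   114.2]
snap_hook wrist 0.9 [277.8, 287.5] [109.3  80.   52.3]
gate_press side 0.71 [272.7, 199.3] [-151.9   80.   133.5]
bar proj [259.2 195.4]
```

View pics/w14sc.png

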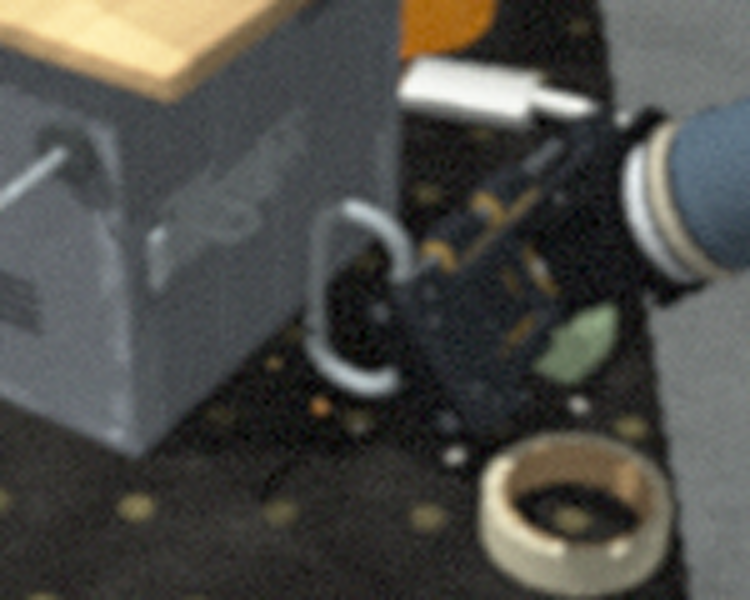

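View pics/w14.png

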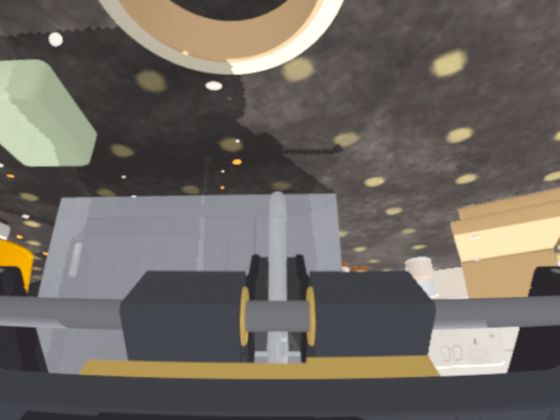

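```bash
python3 hk.py
python3 - <<'E'
from h import *
np.set_printoptions(precision=1,suppress=True)
s=snap('side');i=s['color'][150:270,210:360,::-1]
for p in [(277,193),(272.6,217)]: print(onpl(s,p,1,81))
i=cv2.resize(i[30:85,45:100],None,fx=12,fy=12,interpolation=cv2.INTER_CUBIC)
t=w2c(robot.get_obs()['position'])
def dr(lx,lz,col,v=-.05):
    d=np.array([16.3+lx*np.cos(v)+np.sin(v)*lz,0,7.6-np.sin(v)*lx+np.cos(v)*lz])/1000
    p=proj(s,c2w(t+d));q=((p-[210+45,150+30]+.5)*12).astype(int);cv2.circle(i,tuple(map(int,q)),4,col,-1)
for lz in (-29,13,25): dr(25,lz,(0,0,255))
for lx in (-20,0,20): dr(lx,52 if lx==0 else 47,(0,255,0)); dr(lx,-52 if lx==0 else -47,(0,255,0))
p=proj(s,c2w(np.array([-.1115,.08,.13])));q=((p-[255,180]+.5)*12).astype(int);cv2.circle(i,tuple(map(int,q)),4,(255,0,0),-1)
cv2.imwrite('pics/ov.png',i)
E
```

```text
tcp [-193.26   82.12  106.37]
0.63 189 [[-12.01  -4.37 -47.9 ]
 [ 21.33   1.9   35.51]
 [ 43.67   5.46  61.28]]
[15.5   7.04 -0.04] 273.36183544598975
[15.5   7.04 -0.04] 273.3618354452855
[15.5   7.04 -0.04] 273.3618354452415
[-164.8   81.   157.8]
[-152.4   81.    78.8]
```

View pics/ov.png

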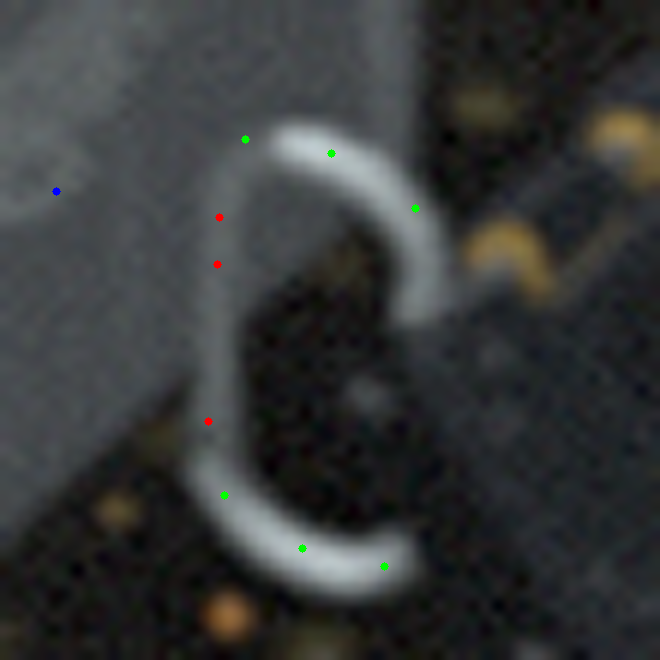

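Call:
send_rows(
  deltas=[
    {"tx":-1.2,"ty":-0.2,"tz":1.2,"rx":0,"ry":0,"rz":0},
    {"tx":-2.2,"ty":-0.2,"tz":2.4,"rx":0,"ry":0,"rz":0},
    {"tx":-2.6,"ty":-0.2,"tz":2.8,"rx":0,"ry":0,"rz":0},
    {"tx":-2.9,"ty":-0.2,"tz":3.16,"rx":0,"ry":0,"rz":0},
    {"tx":-2.9,"ty":-0.2,"tz":3.16,"rx":0,"ry":0,"rz":0},
  ],
)

```text
time: 16.3
position: [0.5272, -0.2617, 0.1077]
tool_rot: [0.24, 0.873, -0.107, 0.41]
ft_force: [-2.8, 1.2, -1.6]
grip_width: 0.0084
```

```bash
cat > ov.py <<'E'
from h import *
import sys
np.set_printoptions(precision=1,suppress=True)
s=snap('side');now();i=s['color'][150:270,210:360,::-1]
i=cv2.resize(i[15:75,25:85],None,fx=10,fy=10,interpolation=cv2.INTER_CUBIC)
t=w2c(robot.get_obs()['position'])
def dr(lx,lz,col,v=-.045):
    d=np.array([16.3+lx*np.cos(v)+np.sin(v)*lz,0,7.6-np.sin(v)*lx+np.cos(v)*lz])/1000
    p=proj(s,c2w(t+d));q=((p-[235,165]+.5)*10).astype(int);cv2.circle(i,tuple(map(int,q)),3,col,-1)
for lz in (-29,13,25): dr(25,lz,(0,0,255))
for lx in (0,): dr(lx,52,(0,255,0)); dr(lx,-52,(0,255,0))
for y in (67,80,93):
    p=proj(s,c2w(np.array([-.1115,y/1000,.13])));q=((p-[235,165]+.5)*10).astype(int);cv2.circle(i,tuple(map(int,q)),3,(255,0,0),-1)
cv2.imwrite('pics/'+sys.argv[1]+'.png',i)
E
python3 ov.py ov2
```

```text
t 16.35 cup mm [-151.8   79.   107.5] z [ 0.8 -0.  -0.6] y [0. 1. 0.] F cup [-4.4 -0.2 -0.8] M [0.1 0.8 0. ] q [-0.7  0.7  2.3  2.9  0.8  1.6] grip 8.1
```

View pics/ov2.png

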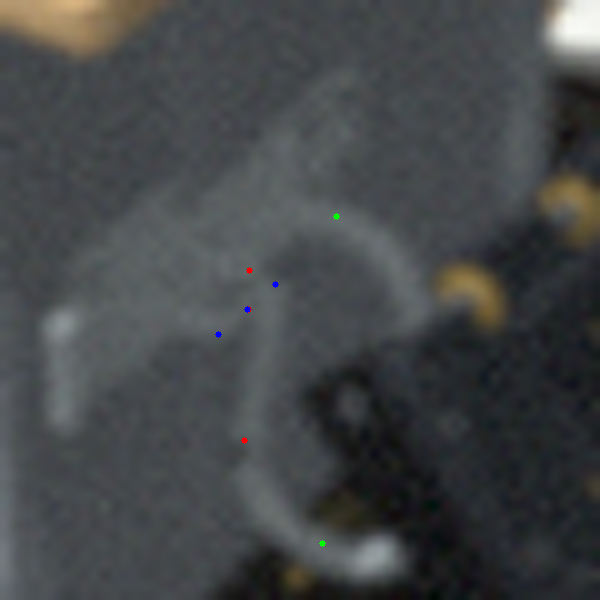

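Call:
send_rows(
  deltas=[
    {"tx":-0.3,"ty":0.1,"tz":0.4,"rx":0,"ry":0,"rz":0},
    {"tx":-0.6,"ty":0.1,"tz":0.7,"rx":0,"ry":0,"rz":0},
    {"tx":-0.87,"ty":0.1,"tz":1,"rx":0,"ry":0,"rz":0},
    {"tx":-0.87,"ty":0.1,"tz":1,"rx":0,"ry":0,"rz":0},
    {"tx":-0.87,"ty":0.1,"tz":1,"rx":0,"ry":0,"rz":0},
  ],
)

```text
time: 16.77
position: [0.539, -0.2678, 0.1074]
tool_rot: [0.24, 0.874, -0.107, 0.41]
ft_force: [-2.2, 0.9, -5.2]
grip_width: 0.0085
```

```bash
python3 ov.py ov3
```

```text
t 16.82 cup mm [-138.    79.6  107.4] z [ 0.8 -0.  -0.6] y [0. 1. 0.] F cup [-2.3 -0.4 -4.4] M [ 0.1  1.5 -0. ] q [-0.7  0.7  2.2  2.9  0.7  1.6] grip 8.2
```

View pics/ov3.png

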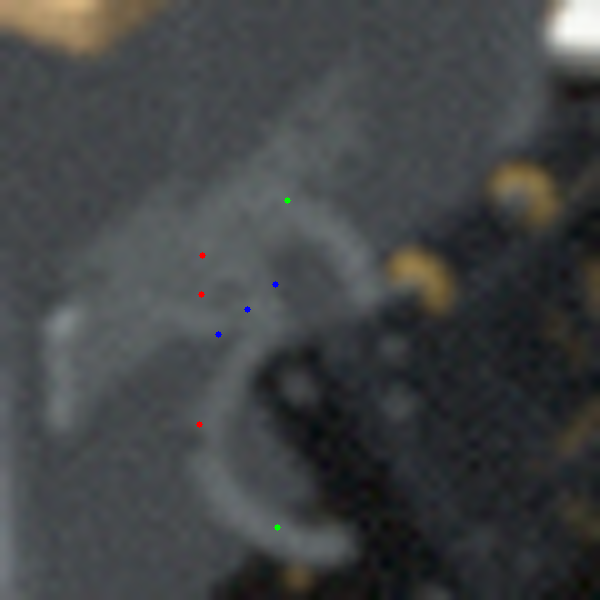

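Call:
send_rows(
  deltas=[
    {"tx":0.4,"ty":0,"tz":0.33,"rx":0,"ry":0,"rz":0},
    {"tx":0.8,"ty":0,"tz":0.66,"rx":0,"ry":0,"rz":0},
    {"tx":1.2,"ty":0,"tz":1,"rx":0,"ry":0,"rz":0},
    {"tx":1.2,"ty":0,"tz":1,"rx":0,"ry":0,"rz":0},
  ],
)

```text
time: 17.15
position: [0.5405, -0.269, 0.0921]
tool_rot: [0.24, 0.873, -0.108, 0.412]
ft_force: [0.8, 0.7, -2.2]
grip_width: 0.0084
```

```bash
python3 ov.py ov4
```

```text
t 17.2 cup mm [-136.1   79.4   92.4] z [ 0.8 -0.  -0.6] y [0. 1. 0.] F cup [ 0.7  0.4 -2.1] M [ 0.1  0.7 -0. ] q [-0.7  0.8  2.2  2.9  0.8  1.6] grip 8.6
```

View pics/ov4.png

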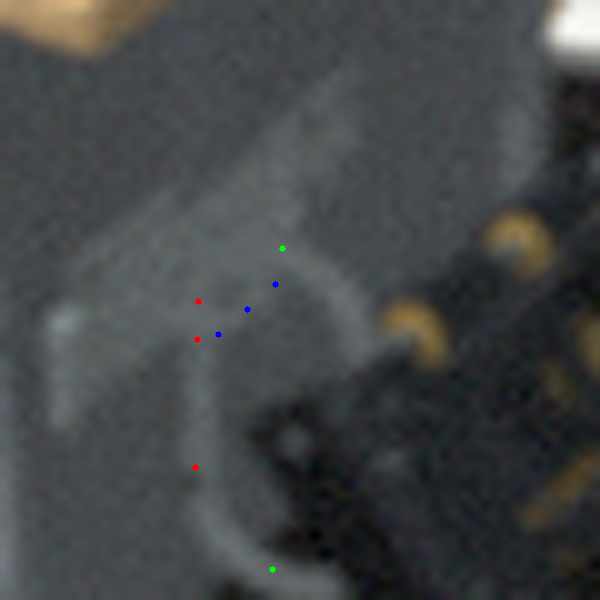

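Call:
send_rows(
  deltas=[
    {"tx":0.4,"ty":0,"tz":0.33,"rx":0,"ry":0,"rz":0},
    {"tx":0.8,"ty":0,"tz":0.6,"rx":0,"ry":0,"rz":0},
    {"tx":0.8,"ty":0,"tz":0.6,"rx":0,"ry":0,"rz":0},
    {"tx":0.8,"ty":0,"tz":0.6,"rx":0,"ry":0,"rz":0},
  ],
)

```text
time: 17.53
position: [0.5403, -0.2686, 0.0833]
tool_rot: [0.24, 0.872, -0.108, 0.412]
ft_force: [1.7, -1.0, -0.9]
grip_width: 0.0085
```

```bash
python3 ov.py ov5
python3 - <<'E'
from h import *
s=snap('wrist','w15.png')
E
```

```text
t 17.58 cup mm [-136.5   79.5   83.4] z [ 0.8 -0.  -0.6] y [0. 1. 0.] F cup [2.7 0.4 0.2] M [ 0.1  0.2 -0. ] q [-0.7  0.8  2.2  2.9  0.8  1.6] grip 8.3
```

View pics/ov5.png

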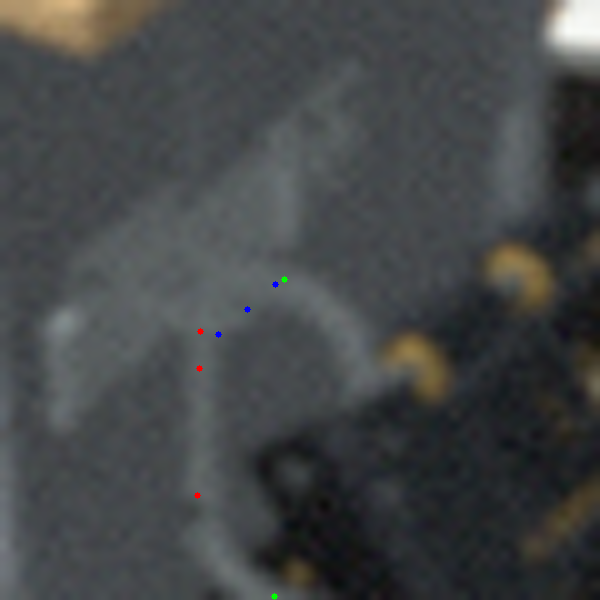

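View pics/w15.png

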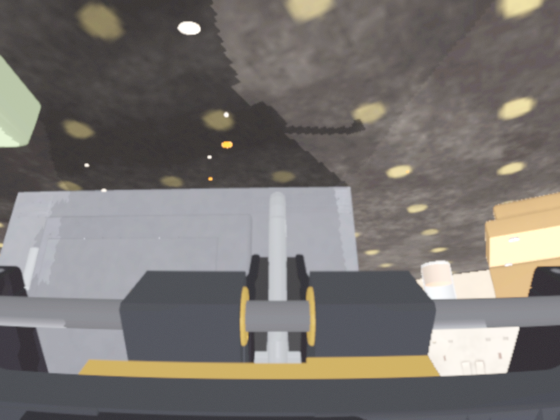

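Call:
send_rows(
  claw=4,
  deltas=[
    {"tx":0,"ty":0,"tz":0,"rx":0,"ry":0,"rz":0},
    {"tx":0,"ty":0,"tz":0,"rx":0,"ry":0,"rz":0},
    {"tx":0,"ty":0,"tz":0,"rx":0,"ry":0,"rz":0},
    {"tx":0,"ty":0,"tz":0,"rx":0,"ry":0,"rz":0},
    {"tx":0,"ty":0,"tz":0,"rx":0,"ry":0,"rz":0},
  ],
)

```text
time: 18.05
position: [0.5389, -0.2674, 0.0827]
tool_rot: [0.24, 0.873, -0.107, 0.41]
ft_force: [0.6, 0.2, 0.0]
grip_width: 0.0337
```

```bash
python3 ov.py ov6
python3 - <<'E'
from h import *
s=snap('wrist','w16.png')
E
```

```text
t 18.1 cup mm [-138.    79.8   82.7] z [ 0.8 -0.  -0.6] y [0. 1. 0.] F cup [ 0.1 -0.  -0. ] M [0.1 0.4 0. ] q [-0.7  0.8  2.2  2.9  0.8  1.6] grip 36.4
```

View pics/ov6.png

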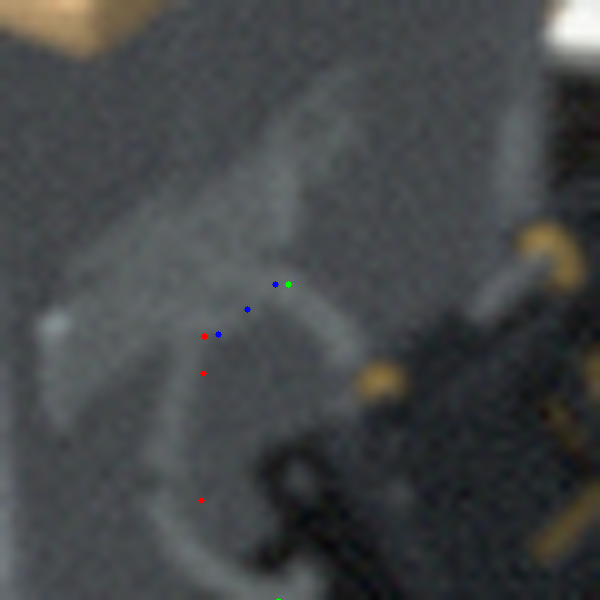

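View pics/w16.png

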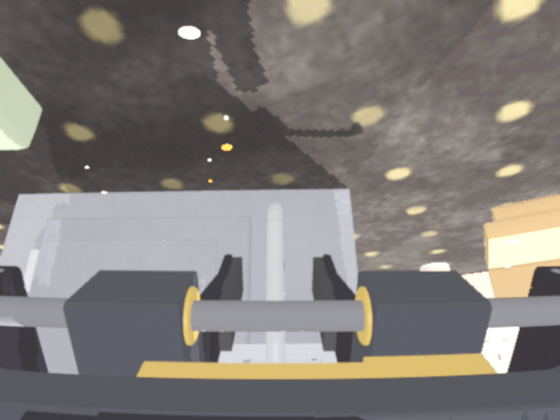

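Released; the hook hangs on the bar, its bottom swung toward the door. Retreat along the fingers.

Call:
send_rows(
  deltas=[
    {"tx":0,"ty":0,"tz":-1.5,"rx":0,"ry":0,"rz":0},
    {"tx":0,"ty":0,"tz":-3.5,"rx":0,"ry":0,"rz":0},
    {"tx":0,"ty":0,"tz":-6.5,"rx":0,"ry":0,"rz":0},
    {"tx":0,"ty":0,"tz":-10,"rx":0,"ry":0,"rz":0},
    {"tx":0,"ty":0,"tz":-10,"rx":0,"ry":0,"rz":0},
  ],
)

```text
time: 18.57
position: [0.4683, -0.2252, 0.148]
tool_rot: [0.241, 0.874, -0.106, 0.408]
ft_force: [-0.6, 0.9, -0.6]
grip_width: 0.0406
```

Call:
send_rows(
  deltas=[
    {"tx":0,"ty":-4,"tz":-0.5,"rx":0,"ry":0,"rz":0},
    {"tx":0,"ty":-8,"tz":-1,"rx":0,"ry":0,"rz":0},
    {"tx":0,"ty":-10,"tz":-1,"rx":0,"ry":0,"rz":0},
    {"tx":0,"ty":-10,"tz":-1,"rx":0,"ry":0,"rz":0},
    {"tx":0,"ty":-10,"tz":-1,"rx":0,"ry":0,"rz":0},
  ],
)

```text
time: 18.98
position: [0.4147, -0.3134, 0.1521]
tool_rot: [0.241, 0.872, -0.109, 0.411]
ft_force: [0.4, -0.2, 0.1]
grip_width: 0.0398
```

```bash
python3 ov.py ov7
python3 - <<'E'
from h import *
np.set_printoptions(precision=1,suppress=True)
c=snap('wrist','w17.png');s=snap('side','w17s.png')
for cam,cc in (('wrist',c),('side',s)):
  for n in ['door_mid','strap_end','staple','snap_hook','gate_press','tape_roll','green_soap','beaker']:
    for x in robot.tip_of(n,cam)[:1]:
        X=deproj(cc,x['xy']);print(cam,n,round(x['p'],2),x['xy'],X,None if X is None else w2c(X)*1000)
E
```

```text
t 19.03 cup mm [-223.2  -20.5  152. ] z [ 0.8 -0.  -0.6] y [0. 1. 0.] F cup [ 0.7 -0.   0. ] M [0.1 0.4 0. ] q [-1.1  0.6  2.4  2.5  0.8  1.6] grip 40.2
wrist door_mid 0.65 [262.6, 286.0] [ 0.5 -0.4  0.1] [-82.9 -34.5 128.8]
wrist strap_end 0.93 [439.6, 281.0] [ 0.4 -0.2  0.2] [-310.1   23.8  175.2]
wrist staple 0.68 [399.6, 275.3] [ 0.4 -0.2  0.2] [-307.1   14.3  172.7]
wrist snap_hook 0.57 [387.8, 229.9] [ 0.6 -0.3  0.1] [-74.4  91.8  71.8]
wrist gate_press 0.6 [382.5, 255.9] [ 0.6 -0.3  0.1] [-91.7  77.5 104.2]
side door_mid 0.82 [273.4, 169.4] [ 0.5 -0.4  0.1] [-85.2 -28.2 143.3]
side strap_end 0.7 [238.4, 202.5] [ 0.6 -0.3  0.1] [-78.9 124.6 122.3]
side staple 0.79 [258.0, 196.7] [ 0.6 -0.3  0.1] [-85.6  48.5  97.9]
side snap_hook 0.7 [262.1, 212.1] [ 0.6 -0.3  0. ] [-81.3  24.   29.1]
side gate_press 0.85 [253.8, 197.6] [ 0.6 -0.3  0.1] [-93.7  78.9 115.9]
side tape_roll 0.74 [257.1, 191.1] [ 0.6 -0.3  0.1] [-102.4   75.8  137.5]
side green_soap 0.78 [319.4, 219.3] [ 0.4 -0.3  0. ] [-227.7  -44.2   20.2]
side beaker 0.88 [209.8, 318.5] [0.6 0.  0. ] [-192.1  384.8   28.6]
```

View pics/ov7.png

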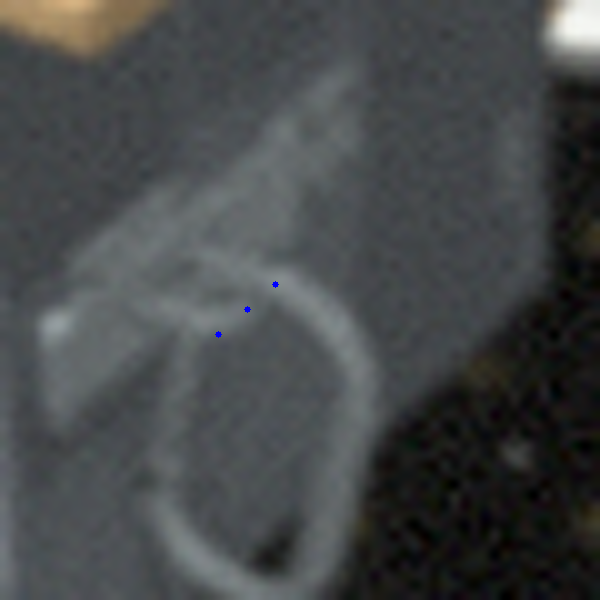

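View pics/w17.png

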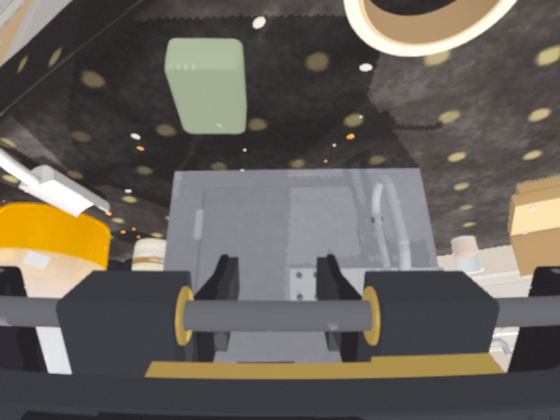

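View pics/w17s.png

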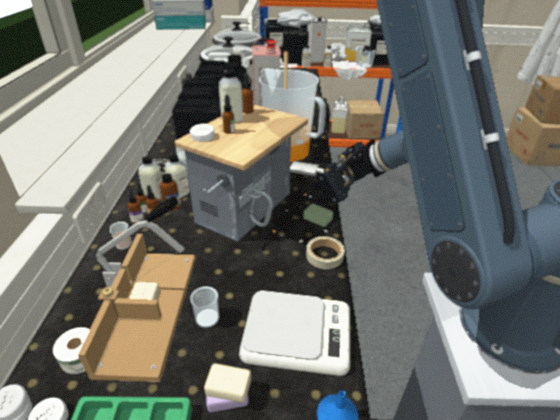

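Call:
send_rows(
  deltas=[
    {"tx":-3.5,"ty":2,"tz":-0.8,"rx":0,"ry":0,"rz":0},
    {"tx":-7,"ty":4,"tz":-1.5,"rx":0,"ry":0,"rz":0},
    {"tx":-8,"ty":6,"tz":-2,"rx":0,"ry":0,"rz":0},
    {"tx":-8,"ty":6,"tz":-2,"rx":0,"ry":0,"rz":0},
    {"tx":-8,"ty":6,"tz":-2,"rx":0,"ry":0,"rz":0},
  ],
)

```text
time: 20.35
position: [0.4766, -0.2773, 0.2277]
tool_rot: [0.239, 0.873, -0.107, 0.411]
ft_force: [-0.1, -0.0, 0.5]
grip_width: 0.04
```

Run:
```python
from h import *
np.set_printoptions(precision=1,suppress=True)
c=snap('wrist','w18.png');s=snap('side','w18s.png');now()
p=proj(c,c2w(np.array([-.11,.08,.12])));print(p)
i=cv2.imread('pics/w18.png');x,y=int(p[0]),int(p[1]);y0=max(0,y-70);x0=max(0,min(460,x-60))
cv2.imwrite('pics/w18c.png',cv2.resize(i[y0:y0+110,x0:x0+130],None,fx=5,fy=5,interpolation=cv2.INTER_CUBIC))
i=cv2.imread('pics/w18s.png');cv2.imwrite('pics/w18sc.png',cv2.resize(i[178:235,235:290],None,fx=10,fy=10,interpolation=cv2.INTER_CUBIC))
```

```text
t 20.45 cup mm [-187.7   38.6  226.1] z [ 0.8 -0.  -0.6] y [0. 1. 0.] F cup [-0.1 -0.7  0.7] M [ 0.1  0.4 -0. ] q [-0.9  0.4  2.3  2.5  0.5  2. ] grip 40.0
[322.9 170.6]
```

View pics/w18c.png

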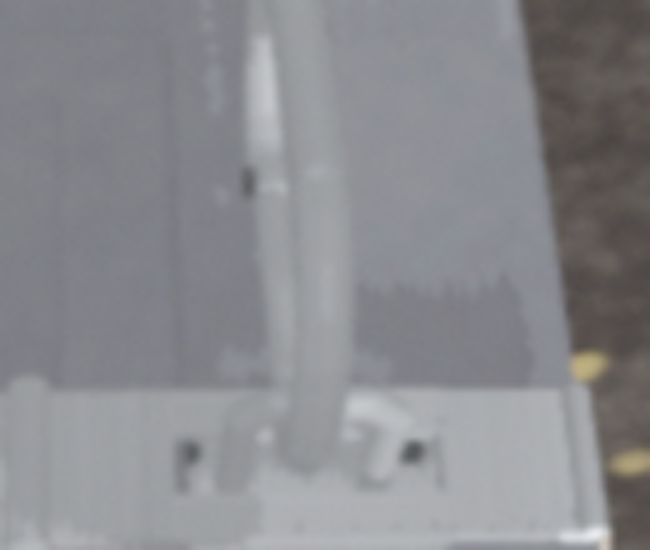

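View pics/w18sc.png

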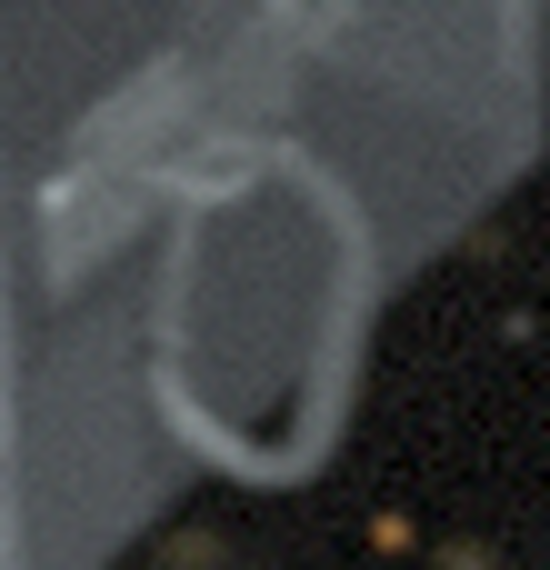

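Run:
```python
from h import *
a=cv2.imread('pics/side0.png').astype(int);b=cv2.imread('pics/w18s.png').astype(int)
for n,(x,y) in dict(tape=(324,254),soap=(319,214),beaker=(205,307)).items():
    print(n,abs(a[y-18:y+18,x-20:x+20]-b[y-18:y+18,x-20:x+20]).mean())
print(robot.hand_in())
```

```text
tape 10.566435185185185
soap 8.45486111111111
beaker 6.565509259259259
the job is handed in; nothing more can be done
None
```

The cupboard is secured and the job is handed in at about 20.5 s of the 54 s allowed, in the order asked. I pushed the door shut, folded the strap flat over the staple and lifted the hook off its peg. I then pushed the gate onto the bar, lowered the hook until the gate closed, and let go.

**Last checks**
- **Door and strap:** the door's outer face measured x = -82.9 mm on the last wrist picture (-83 is shut). The strap lies flat, with the staple sticking out through its slot.
- **Hook:** it hangs from the staple with the bar inside the top crook. The gate looks straight and closed, and the hook kept its place between the last pictures.
- **Robot:** the gripper is clear of everything and reads about zero force.
- **Bystanders:** the tape roll, soap and beaker look to be where they started. This rests on comparing side pictures by eye and on a rough pixel difference (7 to 11 grey levels, mostly noise), not on a precise measurement.

**What went wrong or disagreed**
- While lifting the hook off the peg, the gripper's body touched the edge of the top board at about 10 N, under the 40 N limit. I backed off before drawing the hook out.
- I worked at about 50 deg tilt instead of 30 to 40, because the wrist is near a singularity in that range.
- Several late network readings for the staple, strap end and tape roll were plainly wrong, so I relied on the pictures for those.

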